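# Knock a seated insert up out of its holder on the knock-out pin

### The arm

A 6-joint arm with a two-finger parallel gripper is mounted at the origin on the work surface; the furniture and walls round the work are solid. World frame = base frame: x ahead of the robot, y to its left, z up, the work surface at z = 0. Lengths are in mm, angles in rad, forces in N, time in s.
With the tool pointing down it reaches from about 350 to 875 mm from the base axis. Payload 4.2 kg.
Tool frame: the origin (TCP) lies at the very end of the fingers, on their centre line; the grasp point (between the pads) lies 19 mm behind it (arm.grip_point_offset is the distance from the TCP to the grasp point, in mm); z points along the fingers, y is the direction in which the jaws open and shut (so a half turn about z gives the same grasp; the last joint's range is limited). The gripper opens to 85 mm and grips with 20 to 120 N. Pads are 22 mm wide; open, the fingers measure 114 mm over their backs; the gripper's body (76 mm by 85 mm) begins 54 mm behind the grasp point. The pads swing forward as they close: fully open they stand 13 mm farther back than shut.
Start: joints at [1.462, 0.385, 0.008, 0, -1.194, -0.259], TCP at [224.694, 583.191, 194.712] pointing down, gripper open.
Joint ranges: [-3.14, 3.14], [-1.21, 2.06], [-1.07, 1.41], [-3.16, 2.05], [-2.99, -0.16], [-3.1, 3.1]. Speed limits (rad/s): [2.79, 2.79, 3.14, 3.14, 3.14, 3.14].

### API

Orientations are given as a unit quaternion [x, y, z, w].
In Python, from bench import arm gives the robot as it stands.
- The arm moves only by the tool drive_tool, never from a script. Its argument "steps" is a list of rows, each a list of 5 numbers: the shift along the tool's x, y, z in m, then the turn about the tool's z in degrees, then the finger opening in m, from 0 to 0.0854. A call has 1 to 20 rows; each row shifts and turns the commanded pose from where the row before left it, along the tool's axes as they then stand; what a row does not reach is not made up. A row lasts 1/10 s, in which the tool goes at most 50 mm and 8.59 degrees, less where a joint would pass 70% of its speed; a pose out of reach is approached as far as the arm can. A call is refused whole if a number of a shift passes 0.05 or a number of a turn 8.59, either way. A call with a gripper value outside its range is refused whole. The fingers move at their own pace and stop on an object; the grip force is fixed at half the most. Time passes only in rows, so rows that do not move let the fingers close. It gives the time, the measured TCP pose, the force and the opening at its end, in the units of the state.
- arm.read_state(): the state, without advancing time (a new reading comes with each control period).
- arm.get_image(name): name is "side" or "top" or "wrist"; returns (picture, depth): 480x640x3 uint8, blue, green, red; 480x640 float32, mm along the optical axis (not along the pixel's ray), 0 where there is no reading.
- arm.camera_params(name): a dict with "K" (3x3 intrinsics, pixels), "world_to_cam" (4x4, takes a point from world to camera coordinates); the wrist camera has in their place "mount" (4x4, takes a point from camera to tool coordinates, whose origin is the TCP and whose axes are the flange's). Camera axes: x right, y up, looking along -z (the intrinsics and any distortion apply to the point x, -y, -z); pixel columns grow to the right and rows downward; lengths in mm; the calibration is good to about 2 mm. A picture is of the moment at which its call begins: read the wrist's pose just before it. camera_params takes no time and is no camera call.
- arm.job_done(): hands the job in, once; it reports no verdict.
The state is a dict: "clock": time; "joints": joint angles; "joint_vel": joint speeds; "joint_efforts": joint torques, N m; "position": TCP position; "ee_rot": TCP orientation; "contact_force": force on the tool from outside, world axes, zero at the start; "wrist_torque": the same for the moment, N m; "gripper_width": finger opening in mm.
Only numpy, scipy, OpenCV 4.12 (cv2) and the standard library are available. Lean on these libraries where they do the work, as an engineer would, in place of code of your own. Each camera call takes 0.05 s, during which the arm holds its last target.

### The job

Knock the white insert up out of its aluminium holder block: bring the block over the knock-out stand so that the stand's pin goes up the hole in the block's underside, and press it gently down until it sits flat on the stand and the insert stands proud of it. Then lift the insert out and stand it upright, bevelled end up, in the shallow tray, leaving the block sitting flat on the stand. Find the pin by feel without ramming the block against the stand or its pin (keep under 60 N), and leave the white nozzle and seal ring nearby where they are.

Things in the scene. Friction and masses are not known exactly. Their poses are not given: they have to be found in the camera images.
- holder_center (a point): Centre (half-way up) of the loose aluminium holder block, 76 mm long (its x) x 50 mm wide (its y) x 40 mm high (its z, up), about 0.45 kg, upright on the bench at the start. A centred 29 mm bore goes down 28 mm from its top face to a 12 mm thick floor. Two round spring noses stick 2 mm into the bore, 34 mm above the underside, and hold the insert down.
- holder_hole (a point): Centre of the lower mouth of the access hole in the middle of the block's underside: 14 mm in diameter, right through the 12 mm floor to the insert above.
- insert_center (a point): Centre (half-way up) of the loose white insert, a plug 28 mm in diameter, 22 mm high, 50 g, z up; top 4 mm bevelled to 23 mm. It starts on the floor of the block's bore, its top 6 mm below the block's top face. Pushing it up past the spring noses takes 3 to 11 N over some 4 mm, then they drag on it with up to 3.5 N. With the block flat on the stand it stands 14 mm proud.
- stand_top (a point): Centre of the top face of the fixed knock-out stand, a steel plate 92 mm (its x) x 80 mm (its y) x 10 mm thick, slotted along y. Its rigid steel pin, 11 mm thick, flat tip 32 mm above the plate, is clamped at x = 0 and anywhere from y = -16 to +16 mm: not measured, to be felt or seen. The block may sit any way round.
- tray_in (a point): Centre of the inner floor of the fixed shallow steel tray, 90 x 90 mm outside, 3 mm walls and floor, 8 mm high; inside 84 x 84 mm.
- nozzle: Bystander: white filling nozzle standing on its flange, 32 mm wide, 67 mm high. Origin at the centre of its underside.
- seal_ring: Bystander: white silicone seal ring lying flat, 43 mm wide, 8 mm high. Origin at the centre of its underside.
Not all that is in view belongs to the job. There is more than one size of the part that bears insert_center; the job needs the smallest.

How it is judged:
By the outcome, as a careful person would: the job done as asked, in the order asked, and still so for the second after the job is handed in, with the robot touching nothing.
It also fails if it takes over 72 s, if anything falls off the work surface, if the arm or the gripper's body presses on something with over 40 N, if the wrist force passes 120 N, or if a joint passes its speed limit or range.

## Working session

There is one attempt and no reset: what is moved stays moved. The work goes in short steps, Python scripts to look and compute and a tool call to move; the robot and the scene stay as the last step left them, time stands still between calls to the robot, and variables do not carry over. Pictures are saved under pics/ and viewed, and the job is handed in when it is done.

Besides the shell and the picture viewer there is one more tool, called after ">>>" as name(argument=value, ...), one argument or row to a line, values as JSON. drive_tool: Moves the arm, as the interface text tells. Its arguments: {"type":"object","properties":{"steps":{"type":"array"}},"required":["steps"]}

```bash
mkdir -p pics; ls; python3 - <<'E'
from bench import arm
import cv2, numpy as np
np.set_printoptions(precision=4,suppress=True)
s=arm.read_state(); print(s)
for n in ("side","top","wrist"):
    p=arm.camera_params(n); print(n,p)
    im,d=arm.get_image(n); cv2.imwrite(f"pics/{n}0.png",im); np.save(f"pics/{n}0.npy",d)
E
```

```text
pics
{'clock': 0.0, 'joints': array([ 1.4616,  0.3855,  0.0066, -0.0005, -1.194 , -0.2586]), 'joint_vel': array([ 0.0008,  0.0008, -0.0009,  0.0002,  0.0007,  0.0006]), 'joint_efforts': array([  0.0002, -39.229 ,  18.8405,   4.1862,  -0.0047,  -0.    ]), 'position': array([224.473 , 582.6062, 193.6464]), 'ee_rot': array([ 0.9831, -0.183 , -0.0002,  0.001 ]), 'contact_force': array([ 0.0124,  0.8712, -0.2779]), 'wrist_torque': array([ 0.0428, -0.0223, -0.0774]), 'gripper_width': 85.58137857110012}
side {'K': array([[575.1183,   0.    , 312.5202],
       [  0.    , 575.1183, 238.1652],
       [  0.    ,   0.    ,   1.    ]]), 'world_to_cam': array([[   -0.9907,    -0.1352,     0.0169,   465.9886],
       [    0.0749,    -0.4364,     0.8967,    17.393 ],
       [   -0.1138,     0.8896,     0.4424, -1133.5006],
       [    0.    ,     0.    ,     0.    ,     1.    ]])}
top {'K': array([[587.5694,   0.    , 325.475 ],
       [  0.    , 587.5694, 240.2803],
       [  0.    ,   0.    ,   1.    ]]), 'world_to_cam': array([[   0.017 ,   -0.9996,    0.0209,  170.3354],
       [   0.9967,    0.0186,    0.0788, -426.1823],
       [  -0.0792,    0.0195,    0.9967, -884.4948],
       [   0.    ,    0.    ,    0.    ,    1.    ]])}
wrist {'K': array([[333.5223,   0.    , 317.1547],
       [  0.    , 333.5223, 244.2173],
       [  0.    ,   0.    ,   1.    ]]), 'mount': array([[  -0.0007,    0.9444,    0.3287,   85.3547],
       [   1.    ,    0.0006,    0.0004,   -0.6095],
       [   0.0002,    0.3287,   -0.9444, -179.5469],
       [   0.    ,    0.    ,    0.    ,    1.    ]])}
```

View pics/side0.png

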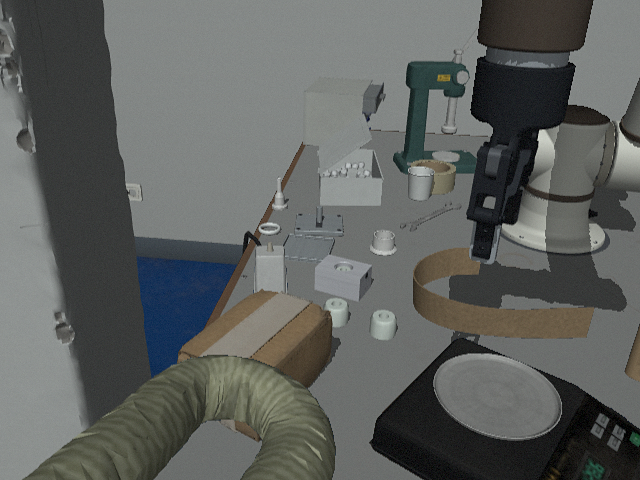

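View pics/top0.png

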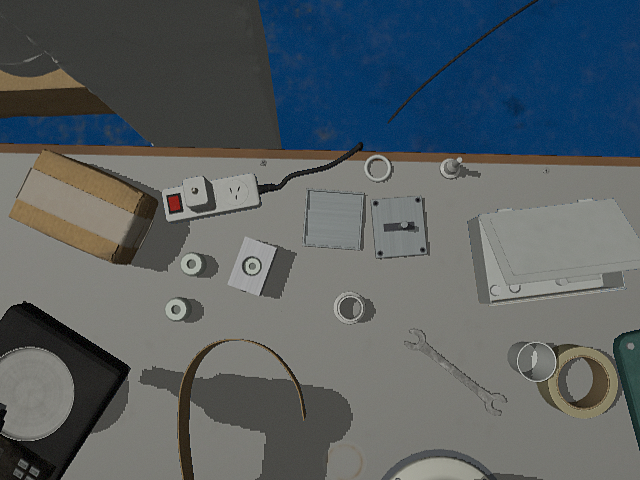

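View pics/wrist0.png

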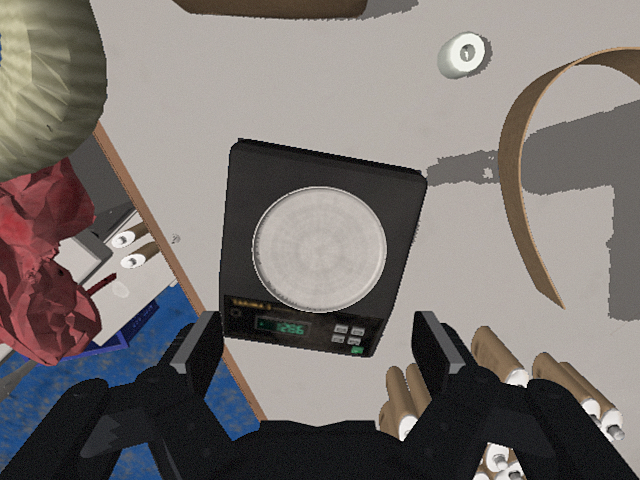

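```bash
cat > h.py <<'E'
import numpy as np, cv2
from bench import arm
from scipy.spatial.transform import Rotation as R
np.set_printoptions(precision=3,suppress=True)
def cam(n,state=None):
    p=arm.camera_params(n); K=p["K"]
    if n=="wrist":
        s=state; T=np.eye(4); T[:3,:3]=R.from_quat(s["ee_rot"]).as_matrix(); T[:3,3]=s["position"]
        C2W=T@p["mount"]
    else: C2W=np.linalg.inv(p["world_to_cam"])
    return K,C2W
def ray(c,u,v):
    K,C=c; d=np.array([(u-K[0,2])/K[0,0],-(v-K[1,2])/K[1,1],-1.0]); return C[:3,3],C[:3,:3]@d
def onz(c,u,v,z):
    o,d=ray(c,u,v); return o+d*(z-o[2])/d[2]
def dep(c,u,v,D):
    o,d=ray(c,u,v); return o+d*D
def tri(r1,r2):
    (o1,d1),(o2,d2)=r1,r2; A=np.c_[d1,-d2]; t=np.linalg.lstsq(A,o2-o1,rcond=None)[0]
    a=o1+d1*t[0]; b=o2+d2*t[1]; return (a+b)/2, np.linalg.norm(a-b)
def proj(c,P):
    K,C=c; q=np.linalg.inv(C)@np.r_[P,1]; return np.array([K[0,0]*q[0]/-q[2]+K[0,2],K[1,1]*-q[1]/-q[2]+K[1,2]])
E
python3 - <<'E'
import cv2
t=cv2.imread('pics/top0.png'); s=cv2.imread('pics/side0.png')
cv2.imwrite('pics/topc.png',cv2.resize(t[150:330,160:480],(800,450),interpolation=cv2.INTER_CUBIC))
cv2.imwrite('pics/sidec.png',cv2.resize(s[170:350,220:420],(800,720),interpolation=cv2.INTER_CUBIC)[:600])
E
```

```text
(no output)
```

View pics/topc.png

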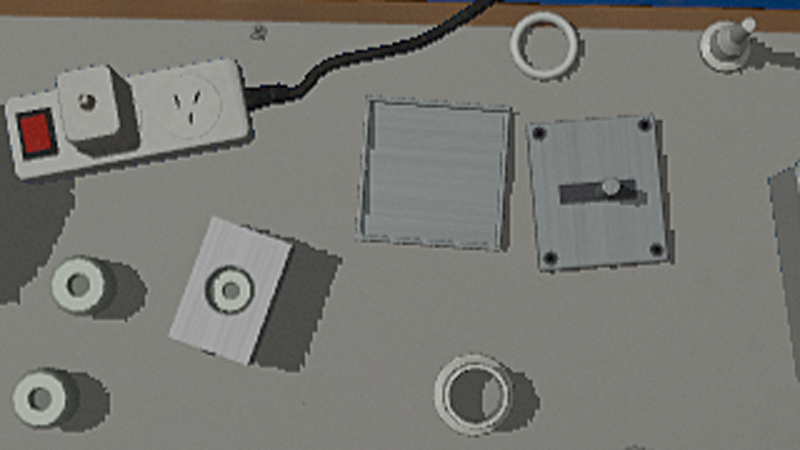

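View pics/sidec.png

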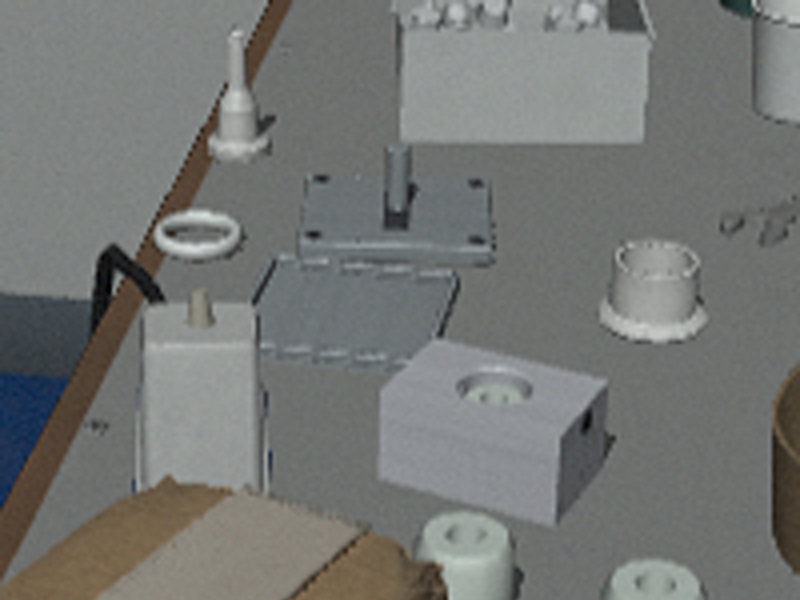

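```bash
cat > m.py <<'E'
from h import *
from scipy.ndimage import median_filter
def cloud(n,D):
    c=cam(n); K,C=c; v,u=np.mgrid[:480,:640]
    P=np.stack([(u-K[0,2])/K[0,0]*D,-(v-K[1,2])/K[1,1]*D,-D],-1)
    return P@C[:3,:3].T+C[:3,3]
E
python3 - <<'E'
from m import *
for n in("top","side"):
    D=np.load(f'pics/{n}0.npy'); W=cloud(n,D)
    c=cam(n)
    if n=="top":
        boxes=dict(block=(215,225,295,305),stand=(365,188,435,265),tray=(298,183,370,255),flat=(300,260,340,290))
    else:
        boxes=dict(block=(310,250,376,302),stand=(292,200,348,240),tray=(282,232,340,262),flat=(370,260,410,290))
    for k,(a,b,e,f) in boxes.items():
        w=W[b:f,a:e]; z=w[...,2][D[b:f,a:e]>0]
        h,ed=np.histogram(z,bins=np.arange(-10,80,2)); print(n,k,[(int(ed[i]),int(h[i])) for i in range(len(h)) if h[i]>15])
D=np.load('pics/top0.npy');W=cloud("top",D);Z=W[...,2]
c=cam("top")
for k,(a,b,e,f),lo,hi in(("block",(215,225,295,305),36,46),("stand",(365,188,435,265),6,16),):
    m=np.zeros(Z.shape,np.uint8); m[b:f,a:e]=((Z>lo)&(Z<hi))[b:f,a:e]
    cn,_=cv2.findContours(m,cv2.RETR_EXTERNAL,cv2.CHAIN_APPROX_NONE); cc=max(cn,key=cv2.contourArea)
    zz=np.median(Z[m>0]); 
    P=np.array([onz(c,u,v,zz)[:2] for u,v in cc[:,0]],np.float32)
    (r)=cv2.minAreaRect(P); print(k,zz,r,'pix',cv2.minAreaRect(cc), cv2.boxPoints(cv2.minAreaRect(cc)))
    # pin
m=(Z>30)[188:265,365:435]; v,u=np.nonzero(m); print('pin px',u.mean()+365,v.mean()+188,len(u), np.median(W[188:265,365:435][m],0))
g=cv2.cvtColor(cv2.imread('pics/top0.png'),cv2.COLOR_BGR2GRAY)
E
```

```text
top block [(-8, 23), (-6, 478), (-4, 1855), (-2, 1779), (0, 373), (2, 34), (20, 26), (26, 19), (28, 43), (30, 87), (32, 88), (34, 119), (36, 557), (38, 637), (40, 158)]
top stand [(-8, 20), (-6, 211), (-4, 928), (-2, 918), (0, 240), (2, 29), (4, 185), (6, 983), (8, 1351), (10, 404), (12, 37), (40, 23)]
top tray [(-6, 183), (-4, 762), (-2, 1206), (0, 1499), (2, 956), (4, 297), (6, 187), (8, 53)]
top flat [(-6, 133), (-4, 500), (-2, 428), (0, 117)]
side block [(-4, 16), (-2, 622), (0, 559), (2, 210), (4, 114), (6, 80), (8, 75), (10, 61), (12, 60), (14, 60), (16, 59), (18, 63), (20, 63), (22, 58), (24, 62), (26, 75), (28, 100), (30, 80), (32, 100), (34, 105), (36, 94), (38, 320), (40, 368)]
side stand [(-2, 449), (0, 432), (2, 124), (4, 119), (6, 117), (8, 350), (10, 496), (12, 52)]
side tray [(-2, 128), (0, 202), (2, 663), (4, 339), (6, 164), (8, 98), (38, 41), (40, 51)]
side flat [(-4, 23), (-2, 722), (0, 417)]
block 38.351097101779374 ((381.2374267578125, 287.1780090332031), (50.163917541503906, 77.60087585449219), 71.15966033935547) pix ((251.58901977539062, 265.9012145996094), (33.82973861694336, 52.54721450805664), 20.2248592376709) [[226.634 284.707]
 [244.8   235.4  ]
 [276.544 247.095]
 [258.378 296.402]]
stand 8.516932773435428 ((447.10357666015625, 65.27108764648438), (91.78291320800781, 80.17489624023438), 5.740678787231445) pix ((398.5069580078125, 226.582763671875), (59.04533767700195, 51.73733901977539), 85.2363510131836) [[370.276 199.31 ]
 [421.835 195.014]
 [426.738 253.855]
 [375.179 258.152]]
pin px 401.2463768115942 228.1159420289855 69 [444.987  64.176  41.177]
```

>>> drive_tool(
  steps=[
    [0.03,0.0265,0,-2.3,0.085],
    [0.03,0.0265,0,0,0.085],
    [0.03,0.0265,0,0,0.085],
    [0.03,0.0265,0,0,0.085],
    [0.03,0.0265,0,0,0.085],
    [0.03,0.0265,0,0,0.085],
    [0.03,0.0265,0,0,0.085],
    [0.03,0.0265,0.02,0,0.085],
    [0,0,0.04,0,0.085],
    [0,0,0,0,0.085],
    [0,0,0,0,0.085],
  ],
)

```text
clock: 1.25
position: [382.5, 304.5, 135.0]
ee_rot: [0.987, -0.163, 0.0, 0.001]
contact_force: [0.8, 0.2, 1.1]
gripper_width: 85.1
```

```bash
cat > snap.py <<'E'
from h import *
import sys,pickle
n,tag=sys.argv[1:3]
s=arm.read_state(); im,d=arm.get_image(n); cv2.imwrite(f'pics/{n}{tag}.png',im); np.save(f'pics/{n}{tag}.npy',d); pickle.dump(s,open(f'pics/{n}{tag}.pkl','wb'))
print(s['clock'],s['position'],s['contact_force'],s['gripper_width'],'yaw',R.from_quat(s['ee_rot']).as_matrix()[:,0], R.from_quat(s['ee_rot']).as_matrix()[:,2], s['joints'])
E
python3 snap.py wrist 1
```

```text
1.25 [382.517 304.506 134.988] [0.769 0.25  1.116] 85.11032605825854 yaw [ 0.947 -0.321  0.   ] [ 0.    -0.001 -1.   ] [ 1.006  0.211 -0.406  0.001 -0.955  0.237]
```

View pics/wrist1.png

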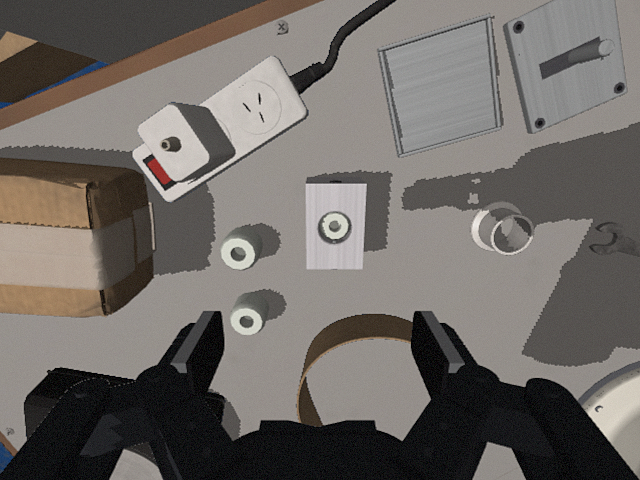

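```bash
python3 - <<'E'
import cv2
w=cv2.imread('pics/wrist1.png')
a=cv2.resize(w[165:290,285:410],(600,600),interpolation=cv2.INTER_CUBIC)
cv2.imwrite('pics/w1c.png',a)
E
python3 - <<'E'
from m import *
import pickle
s=pickle.load(open('pics/wrist1.pkl','rb')); cw=cam("wrist",s); ct=cam("top")
g=cv2.cvtColor(cv2.imread('pics/wrist1.png'),cv2.COLOR_BGR2GRAY)
m=np.zeros_like(g); m[165:290,285:400]=(g[165:290,285:400]>165)*255
m=cv2.morphologyEx(m,cv2.MORPH_OPEN,np.ones((7,7),np.uint8))
cn,_=cv2.findContours(m,cv2.RETR_EXTERNAL,cv2.CHAIN_APPROX_NONE); cc=max(cn,key=cv2.contourArea)
P=np.array([onz(cw,u,v,40)[:2] for u,v in cc[:,0]],np.float32)
print('wrist block',cv2.minAreaRect(cc),cv2.minAreaRect(P))
bw=cv2.minAreaRect(cc)[0]
# top
g=cv2.cvtColor(cv2.imread('pics/top0.png'),cv2.COLOR_BGR2GRAY)
print('block gray',g[255,240],g[275,258],'bench',g[280,310])
m=np.zeros_like(g); m[225:305,215:295]=(g[225:305,215:295]>int((int(g[255,240])+int(g[280,310]))/2))*255
m=cv2.morphologyEx(m,cv2.MORPH_OPEN,np.ones((5,5),np.uint8))
cn,_=cv2.findContours(m,cv2.RETR_EXTERNAL,cv2.CHAIN_APPROX_NONE); cc=max(cn,key=cv2.contourArea)
P=np.array([onz(ct,u,v,40)[:2] for u,v in cc[:,0]],np.float32)
print('top block',cv2.minAreaRect(cc),cv2.minAreaRect(P))
bt=cv2.minAreaRect(cc)[0]
print(tri(ray(cw,*bw),ray(ct,*bt)))
E
```

```text
wrist block ((335.5, 226.0), (84.0, 59.0), 90.0) ((382.3729553222656, 289.2494812011719), (50.051692962646484, 74.79169464111328), 71.19427490234375)
block gray 160 165 bench 127
top block ((251.33413696289062, 265.80731201171875), (33.38526153564453, 51.46071243286133), 20.2248592376709) ((381.294921875, 287.3449401855469), (49.34537887573242, 75.71302032470703), 71.09510040283203)
(array([381.419, 288.356,  32.117]), np.float64(0.181405015754065))
```

View pics/w1c.png

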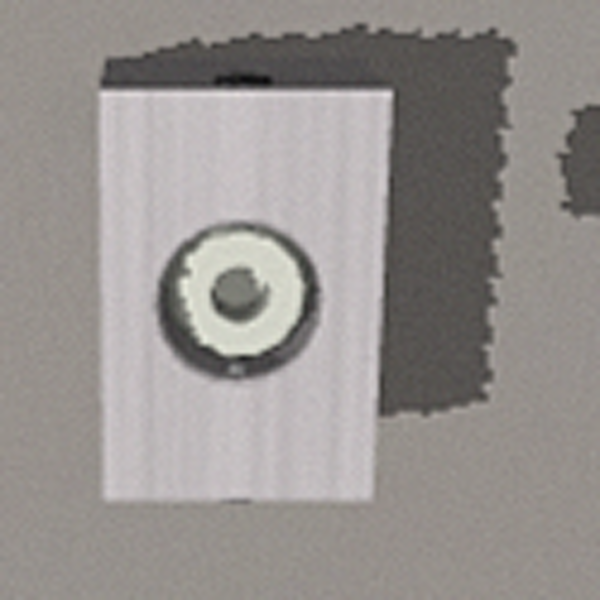

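>>> drive_tool(
  steps=[
    [0.0047,0.0154,0,0,0.068],
    [0,0,0.03,0,0.068],
    [0,0,0.04,0,0.068],
    [0,0,0.03,0,0.068],
    [0,0,0.02,0,0.068],
    [0,0,0.009,0,0.068],
    [0,0,0,0,0.068],
    [0,0,0,0,0.068],
  ],
)

```text
clock: 2.1
position: [382.5, 289.5, 7.0]
ee_rot: [0.987, -0.163, 0.001, -0.001]
contact_force: [0.9, 0.2, -0.2]
gripper_width: 67.9
```

```bash
python3 snap.py wrist 2
```

```text
2.1 [382.482 289.452   7.034] [ 0.883  0.228 -0.153] 67.92773978718446 yaw [ 0.947 -0.321  0.001] [ 0.002  0.002 -1.   ] [ 0.988  0.377 -0.579  0.001 -0.612  0.256]
```

View pics/wrist2.png

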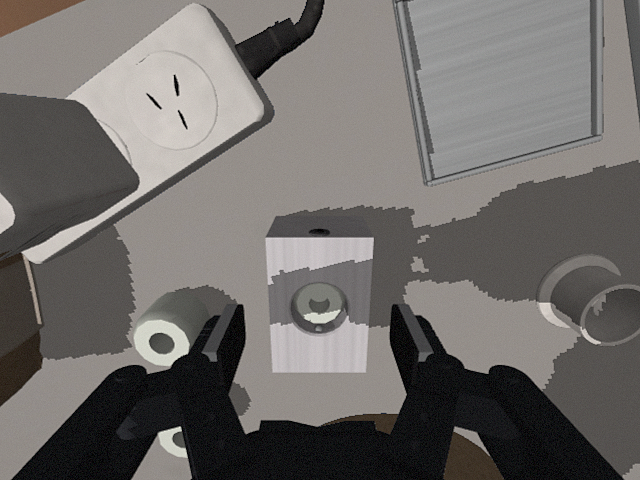

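```bash
python3 - <<'E'
from m import *
import pickle
s=pickle.load(open('pics/wrist2.pkl','rb')); cw=cam("wrist",s)
p=s['position']; print('tcp->px at z40',proj(cw,np.array([p[0],p[1],40.])))
M=R.from_quat(s['ee_rot']).as_matrix()
g=cv2.cvtColor(cv2.imread('pics/wrist2.png'),cv2.COLOR_BGR2GRAY)
# corners by eye-ish edges: rows/cols
for v in (250,350): 
    r=g[v,255:385].astype(int); print(v,[ (255+i) for i in np.argsort(-abs(np.diff(r)))[:6]])
for u in (285,360):
    r=g[225:385,u].astype(int); print(u,[ (225+i) for i in np.argsort(-abs(np.diff(r)))[:6]])
q=[(266,237),(374,237),(367,373),(272,373)]
W=[onz(cw,u,v,40) for u,v in q]
for w in W: print(M.T@(w-p))
print('centre in tool', M.T@(np.mean(W,0)-p))
u,v=319,307; print('bore', M.T@(onz(cw,u,v,40)-p))
E
```

```text
tcp->px at z40 [318.35  309.187]
250 [np.int64(372), np.int64(265), np.int64(371), np.int64(373), np.int64(264), np.int64(266)]
350 [np.int64(271), np.int64(366), np.int64(270), np.int64(367), np.int64(350), np.int64(345)]
285 [np.int64(272), np.int64(237), np.int64(324), np.int64(236), np.int64(372), np.int64(323)]
360 [np.int64(261), np.int64(323), np.int64(237), np.int64(236), np.int64(372), np.int64(322)]
[ 37.883 -24.296 -32.869]
[ 37.893  25.595 -32.994]
[-38.858  26.07  -33.069]
[-38.94  -24.984 -32.941]
centre in tool [ -0.505   0.596 -32.968]
bore [  1.268   0.24  -32.966]
```

>>> drive_tool(
  steps=[
    [0,0,0,0,0.04],
    [0,0,0,0,0.04],
    [0,0,0,0,0.04],
    [0,0,0,0,0.04],
    [0,0,0,0,0.04],
    [0,0,-0.01,0,0.04],
    [0,0,-0.02,0,0.04],
    [0,0,-0.02,0,0.04],
    [0,0,-0.02,0,0.04],
    [0,0,0,0,0.04],
  ],
)

```text
clock: 3.15
position: [383.3, 290.2, 79.0]
ee_rot: [0.987, -0.163, 0.002, -0.003]
contact_force: [-0.1, -0.2, -0.2]
gripper_width: 40.1
```

```bash
python3 snap.py wrist 3; python3 - <<'E'
from m import *
import pickle
ct=cam("top"); cs=cam("side")
print('pin tip top px ->', onz(ct,404.5,225.2,42), 'side px of that', proj(cs,onz(ct,404.5,225.2,42)))
s=pickle.load(open('pics/wrist1.pkl','rb')); cw=cam("wrist",s)
print('pin tip from wrist1 (605,47):', onz(cw,606,47,42), tri(ray(cw,606,47),ray(ct,404.5,225.2)))
# stand corners
for q in [(370.3,199.3),(421.8,195),(426.7,253.9),(375.2,258.2)]: print(onz(ct,*q,10))
E
```

```text
3.15 [383.296 290.234  79.006] [-0.101 -0.175 -0.218] 40.12160305847161 yaw [ 0.947 -0.321  0.002] [ 0.004  0.005 -1.   ] [ 0.987  0.264 -0.503  0.001 -0.797  0.256]
pin tip top px -> [445.705  60.9    42.   ] side px of that [321.274 206.166]
pin tip from wrist1 (605,47): [448.909  63.412  42.   ] (array([447.461,  59.769,  36.813]), np.float64(2.45692612424577))
[488.505 109.387  10.   ]
[496.862  29.281  10.   ]
[405.323  21.327  10.   ]
[397.252 100.832  10.   ]
```

View pics/wrist3.png

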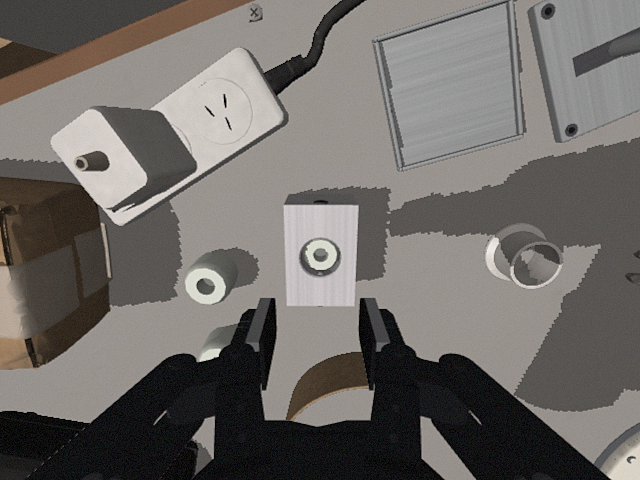

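>>> drive_tool(
  steps=[
    [0,0,0,0,0.068],
    [0,0,0,0,0.068],
    [0,0,0,0,0.068],
    [0,0,0,0,0.068],
    [0,0,0,0,0.068],
    [0,0,0,0,0.068],
    [0,0,0,0,0.068],
    [0,0,0,0,0.068],
    [0,0,0,0,0.068],
    [0,0,0,0,0.068],
  ],
)

```text
clock: 4.2
position: [381.8, 288.4, 75.7]
ee_rot: [0.987, -0.163, 0.0, -0.0]
contact_force: [0.3, -0.3, -0.4]
gripper_width: 68.2
```

```bash
python3 snap.py wrist 4; python3 - <<'E'
from m import *
import pickle
for k in (3,4):
    s=pickle.load(open(f'pics/wrist{k}.pkl','rb')); cw=cam("wrist",s);p=s['position'];M=R.from_quat(s['ee_rot']).as_matrix()
    g=cv2.cvtColor(cv2.imread(f'pics/wrist{k}.png'),cv2.COLOR_BGR2GRAY)
    m=np.zeros_like(g); m[195:315,270:375]=(g[195:315,270:375]>150)*255
    m=cv2.morphologyEx(m,cv2.MORPH_OPEN,np.ones((7,7),np.uint8))
    cn,_=cv2.findContours(m,cv2.RETR_EXTERNAL,cv2.CHAIN_APPROX_NONE); cc=max(cn,key=cv2.contourArea)
    P=np.array([onz(cw,u,v,40)[:2] for u,v in cc[:,0]],np.float32)
    r=cv2.minAreaRect(P); print(r, cv2.boundingRect(cc), M.T@(np.r_[r[0],40]-p))
E
```

```text
4.2 [381.772 288.378  75.74 ] [ 0.292 -0.329 -0.449] 68.20903328442043 yaw [ 0.947 -0.322 -0.   ] [ 0.  0. -1.] [ 0.987  0.268 -0.507 -0.    -0.795  0.256]
((382.06353759765625, 289.5668029785156), (51.01283645629883, 76.17317962646484), 71.44819641113281) (283, 205, 75, 102) [-1.049  1.279 38.996]
((381.92950439453125, 289.5166320800781), (50.93605041503906, 75.88538360595703), 71.19537353515625) (279, 205, 76, 103) [-0.217 -1.126 35.74 ]
```

>>> drive_tool(
  steps=[
    [0,0,0.04,0,0.068],
    [0,0,0.025,0,0.068],
    [0,0,0.005,0,0.068],
    [0,0,0,0,0.04],
    [0,0,0,0,0.04],
    [0,0,0,0,0.04],
    [0,0,0,0,0.04],
    [0,0,0,0,0.04],
    [0,0,0,0,0.04],
    [0,0,0,0,0.04],
    [0,0,0,0,0.04],
  ],
)

```text
clock: 5.35
position: [381.8, 288.4, 5.8]
ee_rot: [0.987, -0.163, 0.0, -0.0]
contact_force: [-0.7, -0.4, 0.6]
gripper_width: 39.9
```

```bash
python3 -c "
from h import *
s=arm.read_state();print(s['gripper_width'],s['contact_force'],s['position'],s['wrist_torque'])"
```

```text
39.8662055845703 [-0.711 -0.371  0.64 ] [381.784 288.365   5.756] [ 0.113  0.023 -0.008]
```

```bash
python3 snap.py wrist 5; python3 snap.py side 5; python3 - <<'E'
import cv2
s=cv2.imread('pics/side5.png'); cv2.imwrite('pics/side5c.png',cv2.resize(s[190:340,250:450],(800,600),interpolation=cv2.INTER_CUBIC))
E
```

```text
5.35 [381.784 288.365   5.756] [-0.711 -0.371  0.64 ] 39.8662055845703 yaw [ 0.947 -0.322  0.   ] [ 0.  0. -1.] [ 0.987  0.379 -0.581  0.    -0.611  0.256]
5.4 [381.776 288.34    5.712] [-0.253 -0.05  -0.064] 39.92252627422809 yaw [ 0.947 -0.322  0.   ] [-0. -0. -1.] [ 0.987  0.379 -0.581  0.    -0.611  0.256]
```

View pics/wrist5.png

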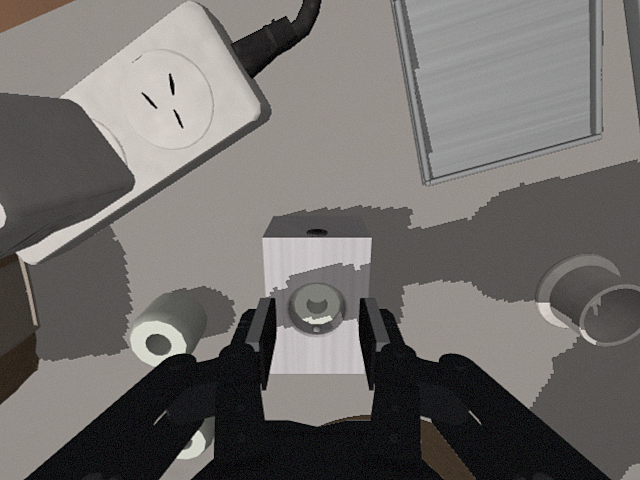

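View pics/side5c.png

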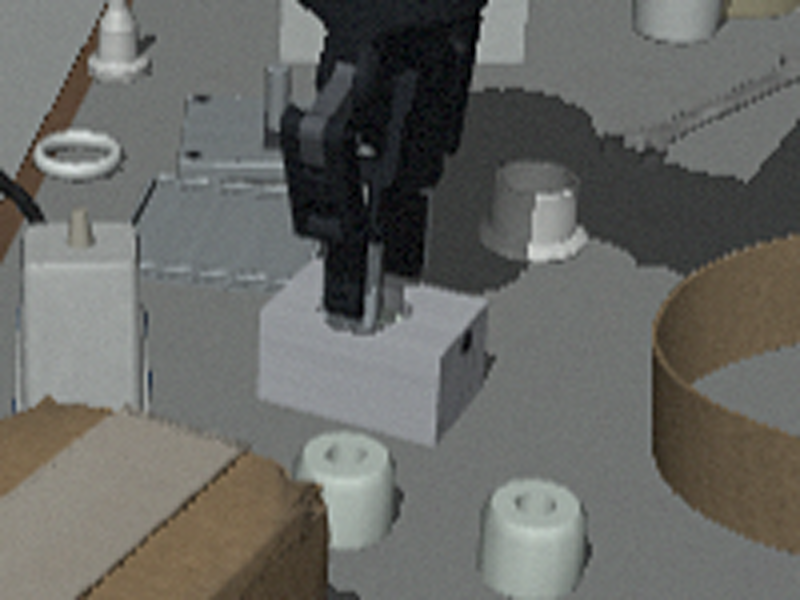

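```bash
python3 - <<'E'
from m import *
import pickle
s=pickle.load(open('pics/side5.pkl','rb'));p=s['position'];M=R.from_quat(s['ee_rot']).as_matrix()
cs=cam('side')
for y in (-20,0,20):
  for z in (0,-19,-35):
    P=p+M@np.array([0,y,z]); q=proj(cs,P); print(y,z,P,q,'crop',(q[0]-250)*4,(q[1]-190)*4)
D=np.load('pics/side5.npy'); W=cloud('side',D)
for (cx,cy) in [(345,300),(345,310),(350,270),(395,270),(370,310),(345,350),(300,310)]:
    u=250+cx/4;v=190+cy/4; print((cx,cy),W[int(v),int(u)])
sw=pickle.load(open('pics/wrist5.pkl','rb')); cw=cam('wrist',sw)
for y in (-20,20):
  for z in (0,-19,-35): print('wrist',y,z,proj(cw,sw['position']+M@np.array([0,y,z])))
Dw=np.load('pics/wrist5.npy')
for u,v in [(255,340),(268,350),(258,305),(372,350),(368,305),(318,250)]:
    print((u,v),M.T@(dep(cw,u,v,Dw[v,u])-sw['position']), Dw[v,u])
E
```

```text
-20 0 [388.213 307.276   5.712] [338.006 290.783] crop 352.02330674184486 403.13234011237523
-20 -19 [388.213 307.277  24.712] [338.453 280.311] crop 353.81048998598885 361.24524222744753
-20 -35 [388.213 307.277  40.712] [338.835 271.339] crop 355.34178068434244 325.3556245386162
0 0 [381.776 288.34    5.712] [343.157 284.984] crop 372.6280081713551 379.9356798405529
0 -19 [381.776 288.34   24.712] [343.643 274.644] crop 374.5739721427385 338.57622051047633
0 -35 [381.776 288.341  40.712] [344.06  265.787] crop 376.24079784989294 303.14955739688344
20 0 [375.34  269.404   5.713] [348.13  279.385] crop 392.5218425170999 357.53930984699264
20 -19 [375.34  269.404  24.713] [348.654 269.174] crop 394.61460360328965 316.6963881022416
20 -35 [375.34  269.405  40.713] [349.102 260.431] crop 396.4066387085577 281.72252030084474
(345, 300) [392.001 319.536  58.204]
(345, 310) [391.854 319.861  54.944]
(350, 270) [390.714 322.921  73.793]
(395, 270) [377.399 268.92   46.485]
(370, 310) [382.903 318.144  54.824]
(345, 350) [391.754 313.375  33.802]
(300, 310) [410.987 295.925  40.017]
wrist -20 0 [284.56  280.727]
wrist -20 -19 [281.297 295.963]
wrist -20 -35 [277.996 311.37 ]
wrist 20 0 [352.064 280.693]
wrist 20 -19 [355.542 295.927]
wrist 20 -35 [359.059 311.332]
(255, 340) [ 11.095 -23.74  -74.271] 123.851845
(268, 350) [  0.23  -20.648 -65.652] 135.56125
(258, 305) [ 11.152 -26.96  -48.415] 148.25374
(372, 350) [  7.353  19.759 -75.206] 124.1789
(368, 305) [ 10.732  22.053 -47.72 ] 149.02611
(318, 250) [ 31.86   -0.262 -33.942] 155.10489
```

```bash
python3 - <<'E'
from m import *
import pickle
print(arm.grip_point_offset, [a for a in dir(arm) if not a.startswith('_')])
im=cv2.imread('pics/side5.png'); D=np.load('pics/side5.npy'); W=cloud('side',D)
g=im.max(2)
for v in range(256,276):
    print(v, [(u,int(g[v,u]),W[v,u].round(0).astype(int).tolist()) for u in (333,336,339)])
Dw=np.load('pics/wrist5.npy'); sw=pickle.load(open('pics/wrist5.pkl','rb')); cw=cam('wrist',sw);M=R.from_quat(sw['ee_rot']).as_matrix()
gw=cv2.imread('pics/wrist5.png').max(2)
for u in (266,366):
  for v in range(292,330,4): print(u,v,int(gw[v,u]),M.T@(dep(cw,u,v,Dw[v,u])-sw['position']))
E
```

```text
18.700000000000003 ['IKError', 'camera_params', 'get_image', 'grip_point_offset', 'job_done', 'read_state']
256 [(333, 22, [397, 320, 73]), (336, 18, [393, 319, 73]), (339, 17, [388, 321, 75])]
257 [(333, 20, [397, 318, 71]), (336, 12, [392, 320, 72]), (339, 24, [388, 321, 73])]
258 [(333, 23, [397, 321, 70]), (336, 33, [392, 320, 70]), (339, 22, [388, 325, 73])]
259 [(333, 21, [397, 319, 68]), (336, 38, [392, 323, 71]), (339, 26, [388, 324, 71])]
260 [(333, 33, [397, 321, 67]), (336, 34, [392, 321, 68]), (339, 28, [388, 323, 69])]
261 [(333, 36, [397, 322, 66]), (336, 40, [392, 320, 65]), (339, 32, [387, 323, 67])]
262 [(333, 35, [397, 319, 63]), (336, 39, [392, 320, 64]), (339, 34, [387, 323, 66])]
263 [(333, 24, [397, 320, 61]), (336, 29, [392, 322, 63]), (339, 32, [387, 323, 64])]
264 [(333, 18, [397, 320, 60]), (336, 21, [392, 317, 58]), (339, 26, [387, 321, 61])]
265 [(333, 35, [397, 317, 56]), (336, 32, [392, 320, 58]), (339, 23, [387, 322, 60])]
266 [(333, 29, [396, 320, 56]), (336, 35, [392, 319, 56]), (339, 21, [387, 321, 58])]
267 [(333, 19, [396, 320, 55]), (336, 21, [392
[... 783 characters left out ...]
296 194 [  8.212 -25.58  -34.47 ]
266 300 71 [ 11.224 -24.046 -43.978]
266 304 74 [ 10.969 -23.593 -47.197]
266 308 73 [ 11.774 -22.839 -52.112]
266 312 64 [ 10.975 -22.592 -54.094]
266 316 15 [ 12.064 -21.809 -59.106]
266 320 15 [ 11.274 -21.592 -60.885]
266 324 27 [ 11.562 -21.084 -64.285]
266 328 21 [ 10.767 -20.89  -65.897]
366 292 121 [ 10.708  22.893 -35.155]
366 296 120 [  8.19   23.106 -34.481]
366 300 76 [ 10.923  21.734 -43.476]
366 304 63 [ 11.071  21.182 -47.424]
366 308 19 [ 11.397  20.603 -51.501]
366 312 13 [ 11.61   20.081 -55.205]
366 316 25 [ 11.053  19.793 -57.484]
366 320 7 [ 10.856  19.42  -60.254]
366 324 10 [  8.667  19.586 -59.802]
366 328 12 [  7.166  19.568 -60.447]
```

>>> drive_tool(
  steps=[
    [0,0,0,0,0.066],
    [0,0,0,0,0.066],
    [0,0,0,0,0.066],
    [0,0,0,0,0.066],
    [0,0,0,0,0.066],
    [0,0,0,0,0.066],
    [0,0,0.01,0,0.066],
    [0,0,0.01,0,0.066],
    [0,0,0.01,0,0.066],
    [0,0,0,0,0.066],
  ],
)

```text
clock: 6.45
position: [380.8, 287.0, -26.2]
ee_rot: [0.987, -0.163, -0.001, 0.002]
contact_force: [0.2, -0.7, -0.0]
gripper_width: 66.4
```

```bash
python3 snap.py side 6; python3 - <<'E'
import cv2
s=cv2.imread('pics/side6.png'); cv2.imwrite('pics/side6c.png',cv2.resize(s[190:340,250:450],(800,600),interpolation=cv2.INTER_CUBIC))
E
```

```text
6.45 [380.814 287.017 -26.238] [ 0.245 -0.747 -0.005] 66.42284820898698 yaw [ 0.947 -0.322 -0.001] [-0.003 -0.004 -1.   ] [ 0.987  0.436 -0.608 -0.    -0.532  0.256]
```

View pics/side6c.png

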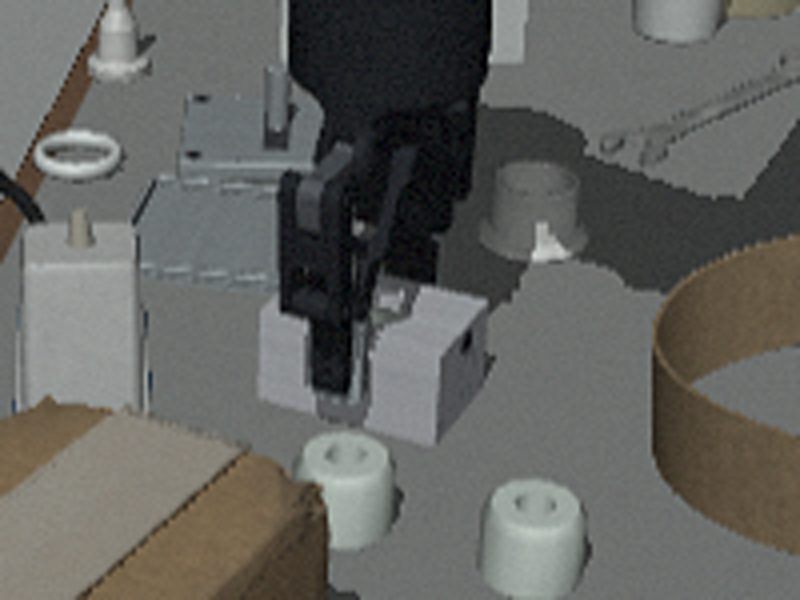

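>>> drive_tool(
  steps=[
    [0,0,0.006,0,0.066],
    [0,0,0,0,0.066],
    [0,0,0,0,0.04],
    [0,0,0,0,0.04],
    [0,0,0,0,0.04],
    [0,0,0,0,0.04],
    [0,0,0,0,0.04],
    [0,0,0,0,0.04],
    [0,0,0,0,0.04],
    [0,0,0,0,0.04],
  ],
)

```text
clock: 7.5
position: [382.1, 288.8, -30.0]
ee_rot: [0.987, -0.163, 0.0, -0.0]
contact_force: [-1.3, 2.3, 4.1]
gripper_width: 49.1
```

>>> drive_tool(
  steps=[
    [0,0,-0.01,0,0.04],
    [0,0,-0.02,-6.1,0.04],
    [0,0,-0.025,-6.1,0.04],
    [0,0,-0.025,-6.1,0.04],
    [-0.0049,0.0387,0,-6.2,0.04],
    [-0.0049,0.0387,0,0,0.04],
    [-0.0049,0.0387,0,0,0.04],
    [-0.0049,0.0387,0,0,0.04],
    [-0.0049,0.0387,0,0,0.04],
    [-0.0049,0.0387,0,0,0.04],
    [0,0,0,0,0.04],
    [0,0,0,0,0.04],
    [0,0,0,0,0.04],
  ],
)

```text
clock: 8.8
position: [371.3, 54.8, 49.7]
ee_rot: [0.999, 0.05, -0.0, 0.0]
contact_force: [0.4, -0.8, -5.3]
gripper_width: 49.3
```

```bash
python3 snap.py wrist 7;python3 snap.py top 7; python3 snap.py side 7
```

```text
8.8 [371.289  54.827  49.652] [ 0.427 -0.783 -5.318] 49.28921141242618 yaw [ 0.995  0.1   -0.   ] [-0. -0. -1.] [ 0.586  0.149 -0.77  -0.    -0.652  1.085]
8.85 [371.42   55.192  49.656] [ 0.336 -0.009 -5.75 ] 49.21945825135997 yaw [ 0.995  0.101 -0.   ] [-0. -0. -1.] [ 0.587  0.149 -0.769 -0.    -0.652  1.085]
8.9 [371.478  55.374  49.661] [ 1.229  0.307 -6.086] 49.32024340744535 yaw [ 0.995  0.101 -0.   ] [-0. -0. -1.] [ 0.587  0.149 -0.769 -0.    -0.652  1.085]
```

View pics/wrist7.png

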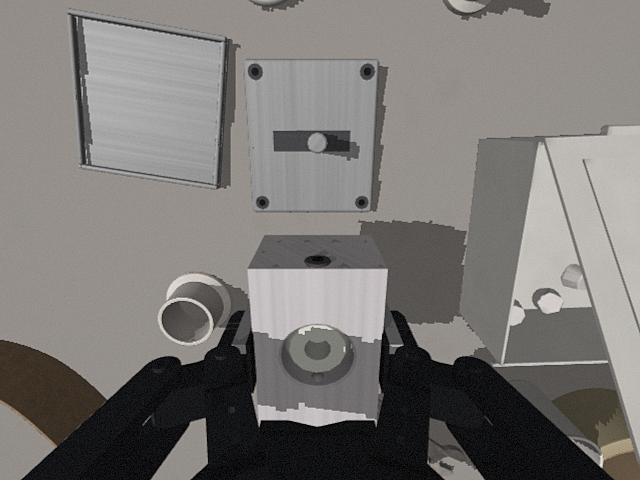

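View pics/side7.png

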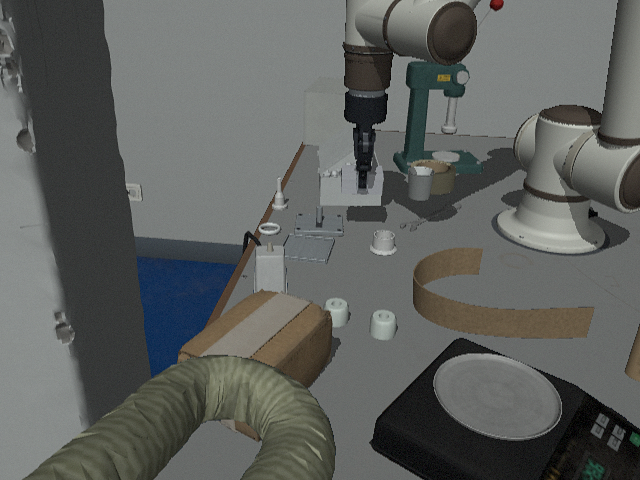

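```bash
python3 - <<'E'
from m import *
import pickle
s=pickle.load(open('pics/wrist7.pkl','rb')); cw=cam("wrist",s);p=s['position'];M=R.from_quat(s['ee_rot']).as_matrix()
zt=p[2]+70.3
T=lambda P:M.T@(P-p)
for q in [(249,268),(386,268),(317.5,268)]: print('front edge',T(onz(cw,*q,zt)))
w=cv2.imread('pics/wrist7.png')
cv2.imwrite('pics/w7c.png',cv2.resize(w[225:425,240:400],(640,800),interpolation=cv2.INTER_CUBIC)[:600])
cv2.imwrite('pics/w7p.png',cv2.resize(w[50:220,240:390],(600,680),interpolation=cv2.INTER_CUBIC)[:600])
print('pin tip', onz(cw,317,141.5,42), T(onz(cw,317,141.5,42)))
for q in [(247,59),(378,60),(370,212),(253,212)]: print('plate',onz(cw,*q,10),T(onz(cw,*q,10)))
ct=cam('top'); print(tri(ray(cw,317,141.5),ray(ct,404.5,225.2)))
t=cv2.imread('pics/top7.png'); cv2.imwrite('pics/t7c.png',cv2.resize(t[180:300,340:460],(600,600),interpolation=cv2.INTER_CUBIC))
E
```

```text
front edge [ 38.643 -24.635 -70.316]
front edge [ 38.611  24.08  -70.315]
front edge [ 38.627  -0.278 -70.315]
pin tip [449.678  63.144  42.   ] [78.831 -0.461  7.621]
plate [490.249 108.205  10.   ] [123.705 -41.253  39.601]
plate [497.3    32.118  10.   ] [123.135  35.157  39.604]
plate [406.882  23.051  10.   ] [32.263 35.164 39.641]
plate [399.082 101.429  10.   ] [ 32.316 -43.6    39.638]
(array([447.879,  61.603,  36.63 ]), np.float64(4.4236158416828495))
```

View pics/w7c.png

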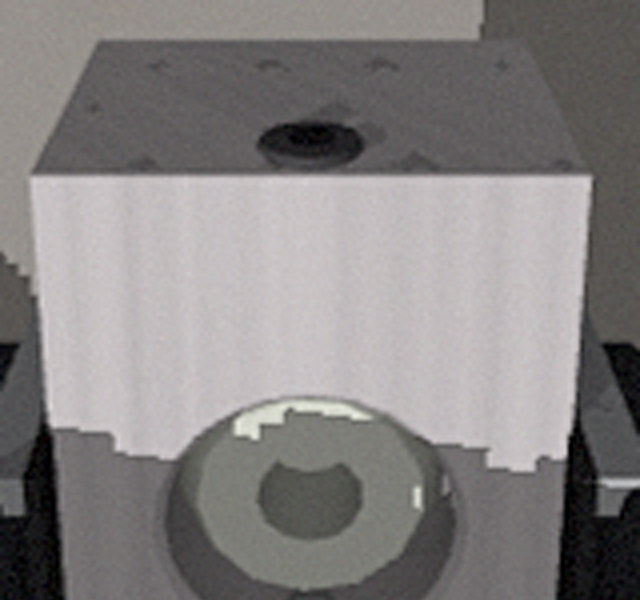

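View pics/w7p.png

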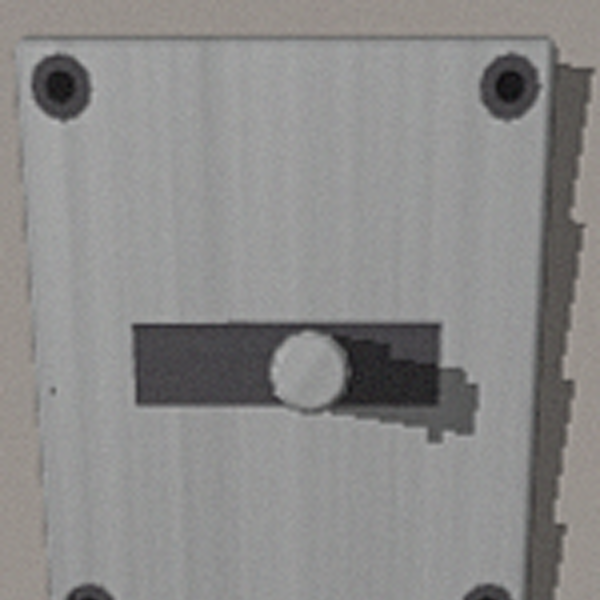

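View pics/t7c.png

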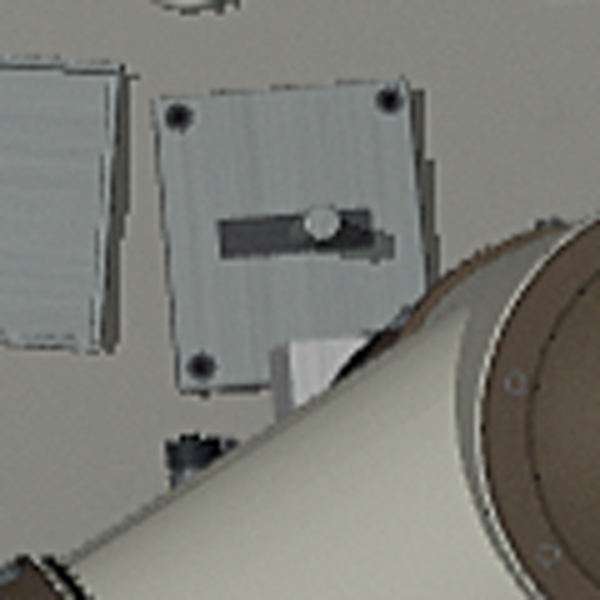

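>>> drive_tool(
  steps=[
    [0.026,0,0,0,0.04],
    [0.026,0,0,0,0.04],
    [0.0252,0,0,0,0.04],
    [0,0,0.01,0,0.04],
    [0,0,0.01,0,0.04],
    [0,0,0.01,0,0.04],
    [0,0,0.003,0,0.04],
    [0,0,0,0,0.04],
    [0,0,0,0,0.04],
    [0,0,0,0,0.04],
    [0,0,0,0,0.04],
    [0,0,0,0,0.04],
  ],
)

```text
clock: 10.15
position: [448.5, 62.5, 17.0]
ee_rot: [0.999, 0.05, 0.0, -0.0]
contact_force: [-0.1, 0.7, -5.4]
gripper_width: 49.2
```

```bash
python3 snap.py side 8; python3 snap.py wrist 8; python3 snap.py top 8; python3 - <<'E'
import cv2
s=cv2.imread('pics/side8.png'); cv2.imwrite('pics/side8c.png',cv2.resize(s[170:250,270:370],(750,600),interpolation=cv2.INTER_CUBIC))
E
```

```text
10.15 [448.483  62.517  17.044] [-0.13   0.66  -5.369] 49.194820629528515 yaw [0.995 0.1   0.001] [ 0.001  0.    -1.   ] [ 0.499  0.325 -0.632  0.    -0.614  1.172]
10.2 [448.449  62.481  16.973] [ 0.454  0.463 -5.239] 49.20401061138173 yaw [0.995 0.1   0.001] [ 0.001  0.    -1.   ] [ 0.499  0.325 -0.632  0.    -0.614  1.172]
10.25 [448.399  62.462  16.894] [ 0.287  0.373 -5.894] 49.36490835519688 yaw [0.995 0.1   0.   ] [ 0.  0. -1.] [ 0.499  0.325 -0.632 -0.    -0.614  1.172]
```

View pics/side8c.png

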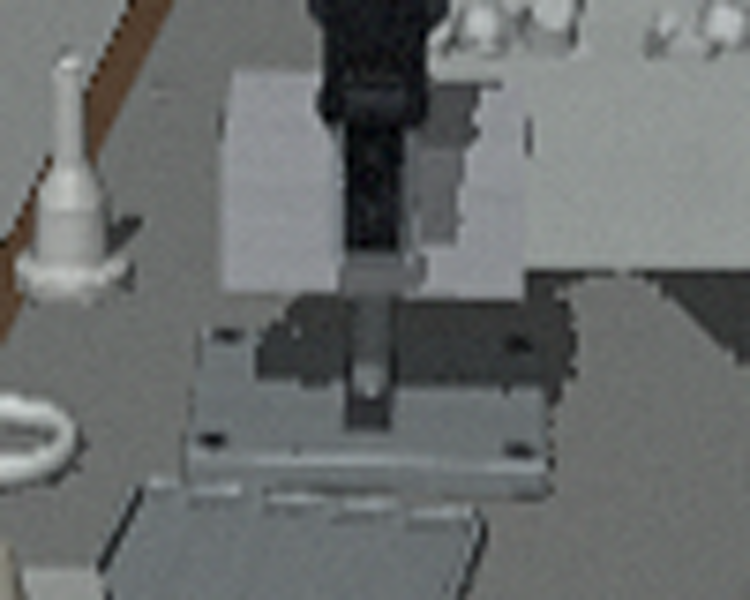

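View pics/wrist8.png

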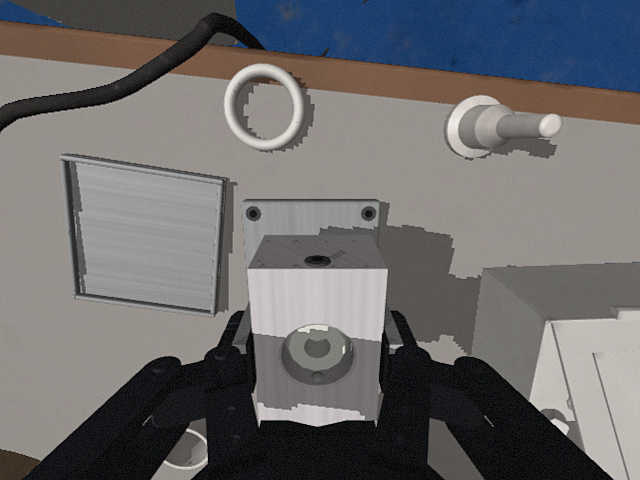

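View pics/top8.png

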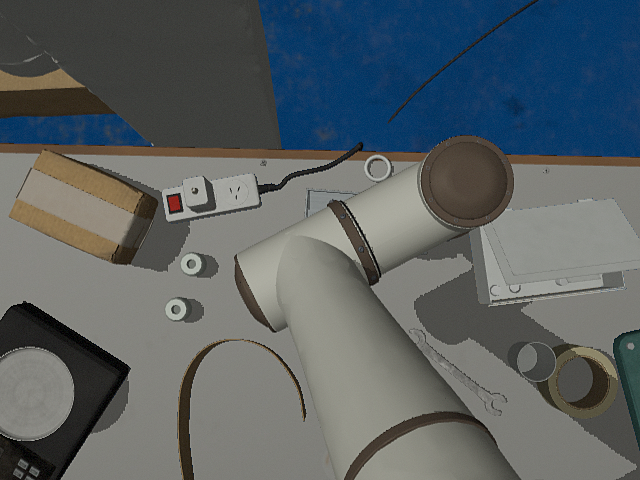

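```bash
python3 - <<'E'
from m import *
import pickle
s=pickle.load(open('pics/wrist8.pkl','rb')); cw=cam("wrist",s);p=s['position'];M=R.from_quat(s['ee_rot']).as_matrix()
T=lambda P:M.T@(P-p)
g=cv2.cvtColor(cv2.imread('pics/wrist8.png'),cv2.COLOR_BGR2GRAY).astype(float)
def edge(a,off):
    d=np.gradient(cv2.GaussianBlur(a.reshape(1,-1),(5,1),1).ravel()); i=np.argsort(-abs(d))[:4]; return [(round(off+k,1),round(d[k],1)) for k in i]
print('plate front v', edge(g[190:215,280:340].mean(1),190))
print('plate left u at v=220', edge(g[218:226,230:256].mean(0),230)); print('right', edge(g[218:226,366:395].mean(0),366))
print('block front v', edge(g[255:285,280:350].mean(1),255)); print('block L', edge(g[290:300,240:262].mean(0),240),'R',edge(g[290:300,372:400].mean(0),372))
for q in [(312,200)]: print(T(onz(cw,*q,10)))
gs=cv2.cvtColor(cv2.imread('pics/side8.png'),cv2.COLOR_BGR2GRAY).astype(float)
print('blk L', edge(gs[198:207,290:310].mean(0),290),'blk R',edge(gs[200:208,330:350].mean(0),330))
print('pin', edge(gs[212:218,310:330].mean(0),310))
cs=cam('side')
x=M[:,0];y=M[:,1]
# predicted pin if at block center vs block near face edges
zb=p[2]+30.3
for o in (0,0.6):
  c=p+o*x
  L=c+38*x-25*y; Rr=c-38*x-25*y; L[2]=Rr[2]=zb+5; P=c.copy(); P[2]=38
  print('pred L,R,pin',proj(cs,L)[0],proj(cs,Rr)[0],proj(cs,P))
E
```

```text
plate front v [(np.int64(198), np.float64(-27.1)), (np.int64(201), np.float64(22.2)), (np.int64(202), np.float64(18.3)), (np.int64(199), np.float64(-17.2))]
plate left u at v=220 [(np.int64(233), np.float64(22.4)), (np.int64(234), np.float64(16.3)), (np.int64(232), np.float64(14.6)), (np.int64(249), np.float64(-6.3))]
right [(np.int64(378), np.float64(-19.6)), (np.int64(387), np.float64(18.7)), (np.int64(377), np.float64(-18.2)), (np.int64(386), np.float64(17.7))]
block front v [(np.int64(268), np.float64(34.3)), (np.int64(269), np.float64(30.7)), (np.int64(267), np.float64(21.2)), (np.int64(270), np.float64(14.0))]
block L [(np.int64(249), np.float64(19.0)), (np.int64(248), np.float64(14.6)), (np.int64(250), np.float64(11.9)), (np.int64(247), np.float64(3.7))] R [(np.int64(385), np.float64(-36.7)), (np.int64(386), np.float64(-33.6)), (np.int64(384), np.float64(-19.9)), (np.int64(387), np.float64(-14.5))]
[47.185 -3.318  7.001]
blk L [(np.int64(299), np.float64(12.3)), (np.int64(300), np.float64(9.0)), (np.int64(298), np.float64(8.8)), (np.int64(297), np.float64(3.2))] blk R [(np.int64(339), np.float64(-7.0)), (np.int64(340), np.float64(-5.9)), (np.int64(338), np.float64(-4.0)), (np.int64(331), np.float64(2.8))]
pin [(np.int64(321), np.float64(-6.9)), (np.int64(317), np.float64(6.5)), (np.int64(318), np.float64(5.0)), (np.int64(320), np.float64(-4.9))]
pred L,R,pin 299.41833878179904 339.7428021762566 [319.718 208.29 ]
pred L,R,pin 299.1005395738973 339.42390703948985 [319.408 208.281]
```

>>> drive_tool(
  steps=[
    [0.0006,0,0.002,0,0.04],
    [0,0,0.002,0,0.04],
    [0,0,0.001,0,0.04],
    [0,0,0.0005,0,0.04],
    [0,0,0,0,0.04],
    [0,0,0,0,0.04],
  ],
)

```text
clock: 10.9
position: [448.9, 62.5, 11.2]
ee_rot: [0.999, 0.05, 0.0, 0.0]
contact_force: [0.0, -0.1, -4.7]
gripper_width: 49.1
```

>>> drive_tool(
  steps=[
    [0,0,0.0005,0,0.04],
    [0,0,0.0005,0,0.04],
    [0,0,0,0,0.04],
  ],
)

```text
clock: 11.2
position: [448.8, 62.5, 10.2]
ee_rot: [0.999, 0.05, -0.0, 0.0]
contact_force: [0.6, -0.2, -4.7]
gripper_width: 49.2
```

>>> drive_tool(
  steps=[
    [0,0,0.0005,0,0.04],
    [0,0,0.0005,0,0.04],
    [0,0,0.0005,0,0.04],
    [0,0,0,0,0.04],
  ],
)

```text
clock: 11.6
position: [448.8, 62.5, 8.6]
ee_rot: [0.999, 0.05, -0.0, 0.0]
contact_force: [0.1, 0.5, -5.4]
gripper_width: 49.0
```

>>> drive_tool(
  steps=[
    [0,0,0.0005,0,0.04],
    [0,0,0.0005,0,0.04],
    [0,0,0.0005,0,0.04],
    [0,0,0.0005,0,0.04],
    [0,0,0,0,0.04],
  ],
)

```text
clock: 12.1
position: [448.8, 62.4, 6.6]
ee_rot: [0.999, 0.05, -0.0, 0.0]
contact_force: [0.5, -0.0, -5.4]
gripper_width: 49.2
```

>>> drive_tool(
  steps=[
    [0,0,0.001,0,0.04],
    [0,0,0.001,0,0.04],
    [0,0,0.001,0,0.04],
    [0,0,0.001,0,0.04],
    [0,0,0.001,0,0.04],
    [0,0,0,0,0.04],
  ],
)

```text
clock: 12.7
position: [448.8, 62.4, 1.6]
ee_rot: [0.999, 0.05, -0.0, 0.0]
contact_force: [0.4, -0.6, -4.8]
gripper_width: 48.7
```

>>> drive_tool(
  steps=[
    [0,0,0.001,0,0.04],
    [0,0,0.001,0,0.04],
    [0,0,0.001,0,0.04],
    [0,0,0,0,0.04],
  ],
)

```text
clock: 13.1
position: [449.4, 62.7, -1.1]
ee_rot: [0.999, 0.05, 0.0, -0.0]
contact_force: [1.0, -0.2, -4.7]
gripper_width: 49.4
```

>>> drive_tool(
  steps=[
    [0,0,0.001,0,0.04],
    [0,0,0.001,0,0.04],
    [0,0,0,0,0.04],
  ],
)

```text
clock: 13.4
position: [450.2, 63.0, -2.8]
ee_rot: [0.999, 0.05, 0.001, -0.0]
contact_force: [2.3, 0.0, -2.1]
gripper_width: 49.2
```

>>> drive_tool(
  steps=[
    [0,0,0.001,0,0.04],
    [0,0,0.001,0,0.04],
    [0,0,0,0,0.04],
  ],
)

```text
clock: 13.7
position: [447.8, 62.0, -5.9]
ee_rot: [0.999, 0.05, -0.001, 0.0]
contact_force: [-0.2, -0.8, -4.1]
gripper_width: 48.9
```

>>> drive_tool(
  steps=[
    [0,0,0.001,0,0.04],
    [0,0,0.001,0,0.04],
    [0,0,0.001,0,0.04],
    [0,0,0.001,0,0.04],
    [0,0,0,0,0.04],
  ],
)

```text
clock: 14.2
position: [448.4, 62.3, -9.7]
ee_rot: [0.999, 0.05, -0.001, 0.0]
contact_force: [0.4, -1.3, -4.9]
gripper_width: 49.3
```

>>> drive_tool(
  steps=[
    [0,0,0.001,0,0.04],
    [0,0,0.001,0,0.04],
    [0,0,0.001,0,0.04],
    [0,0,0.001,0,0.04],
    [0,0,0.001,0,0.04],
    [0,0,0,0,0.04],
  ],
)

```text
clock: 14.8
position: [448.6, 62.4, -14.6]
ee_rot: [0.999, 0.05, -0.0, 0.0]
contact_force: [-0.8, 0.8, -5.5]
gripper_width: 49.4
```

```bash
python3 snap.py wrist 9; python3 snap.py side 9; python3 - <<'E'
import cv2
s=cv2.imread('pics/side9.png'); cv2.imwrite('pics/side9c.png',cv2.resize(s[170:250,270:370],(750,600),interpolation=cv2.INTER_CUBIC))
E
```

```text
14.8 [448.633  62.395 -14.55 ] [-0.81   0.846 -5.473] 49.39888745921112 yaw [ 0.995  0.1   -0.001] [-0.001 -0.    -1.   ] [ 0.499  0.384 -0.659 -0.    -0.528  1.172]
14.85 [448.632  62.404 -14.569] [-0.756 -0.214 -4.823] 49.38335928896504 yaw [ 0.995  0.1   -0.001] [-0.001 -0.    -1.   ] [ 0.499  0.384 -0.659 -0.    -0.528  1.172]
```

View pics/side9c.png

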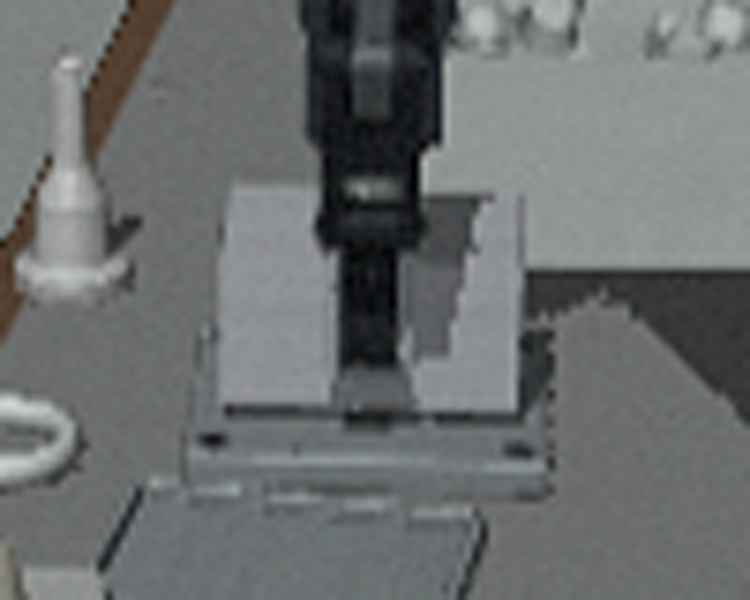

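View pics/wrist9.png

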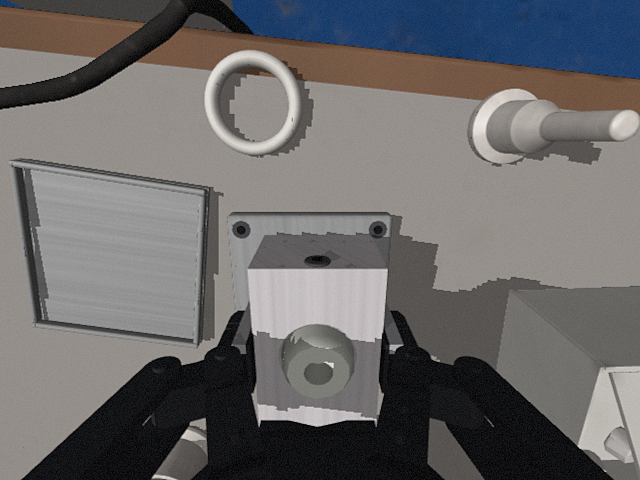

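>>> drive_tool(
  steps=[
    [0,0,0.001,0,0.04],
    [0,0,0.001,0,0.04],
    [0,0,0.001,0,0.04],
    [0,0,0.001,0,0.04],
    [0,0,0.0005,0,0.04],
    [0,0,0,0,0.04],
  ],
)

```text
clock: 15.5
position: [448.8, 62.5, -18.9]
ee_rot: [0.999, 0.05, -0.0, 0.0]
contact_force: [0.1, 0.8, -4.7]
gripper_width: 49.3
```

>>> drive_tool(
  steps=[
    [0,0,0.0005,0,0.04],
    [0,0,0.0005,0,0.04],
    [0,0,0,0,0.04],
  ],
)

```text
clock: 15.8
position: [448.9, 62.5, -19.9]
ee_rot: [0.999, 0.05, -0.0, -0.0]
contact_force: [0.1, 0.4, -4.4]
gripper_width: 49.4
```

>>> drive_tool(
  steps=[
    [0,0,0.0004,0,0.04],
    [0,0,0,0,0.04],
  ],
)

```text
clock: 16.0
position: [448.9, 62.5, -19.9]
ee_rot: [0.999, 0.05, 0.0, 0.0]
contact_force: [-3.0, 0.3, 1.4]
gripper_width: 48.9
```

>>> drive_tool(
  steps=[
    [0,0,0.0004,0,0.04],
    [0,0,0,0,0.04],
  ],
)

```text
clock: 16.2
position: [448.9, 62.5, -19.9]
ee_rot: [0.999, 0.05, 0.0, -0.0]
contact_force: [-3.4, -0.4, 5.9]
gripper_width: 48.7
```

>>> drive_tool(
  steps=[
    [0,0,0.0004,0,0.04],
    [0,0,0,0,0.04],
  ],
)

```text
clock: 16.4
position: [448.9, 62.5, -19.9]
ee_rot: [0.999, 0.05, 0.0, -0.0]
contact_force: [-5.0, 0.1, 10.0]
gripper_width: 49.1
```

>>> drive_tool(
  steps=[
    [0,0,-0.0006,0,0.066],
    [0,0,0,0,0.066],
    [0,0,0,0,0.066],
    [0,0,0,0,0.066],
    [0,0,0,0,0.066],
    [0,0,-0.01,0,0.066],
    [0,0,-0.02,0,0.066],
    [0,0,-0.018,0,0.04],
    [0,0,0,0,0.04],
    [0,0,0,0,0.04],
    [0,0,0,0,0.04],
    [0,0,0,0,0.04],
    [0,0,0,0,0.04],
    [0,0,0,0,0.04],
  ],
)

```text
clock: 17.8
position: [448.7, 62.4, 27.2]
ee_rot: [0.999, 0.05, -0.0, 0.0]
contact_force: [0.1, -0.4, 0.3]
gripper_width: 40.0
```

```bash
python3 snap.py wrist 10; python3 snap.py side 10; python3 - <<'E'
import cv2
s=cv2.imread('pics/side10.png'); cv2.imwrite('pics/side10c.png',cv2.resize(s[160:240,270:370],(750,600),interpolation=cv2.INTER_CUBIC))
E
```

```text
17.8 [448.672  62.369  27.192] [ 0.11  -0.423  0.302] 39.97523796780766 yaw [ 0.995  0.1   -0.001] [-0.001 -0.001 -1.   ] [ 0.499  0.308 -0.62   0.    -0.644  1.172]
17.85 [448.713  62.388  27.278] [-0.401 -0.495  0.471] 39.86579047126672 yaw [ 0.995  0.1   -0.001] [-0.001 -0.    -1.   ] [ 0.499  0.308 -0.619  0.    -0.645  1.172]
```

View pics/side10c.png

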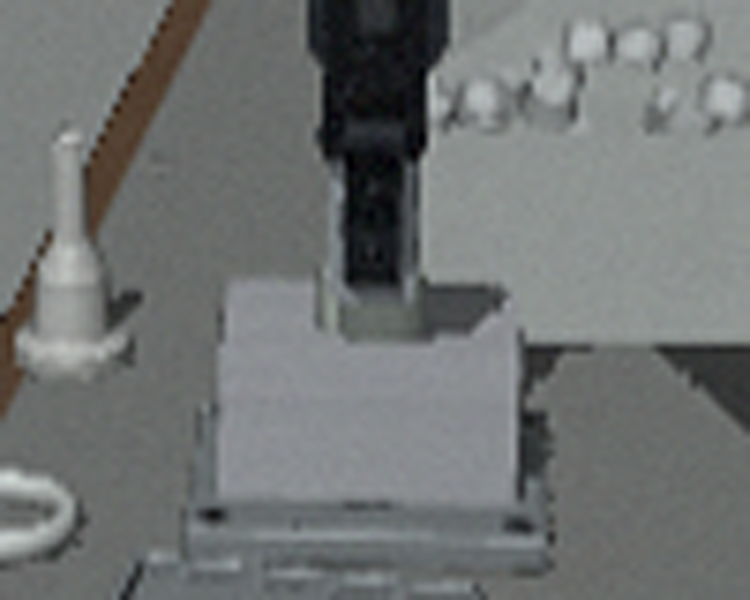

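View pics/wrist10.png

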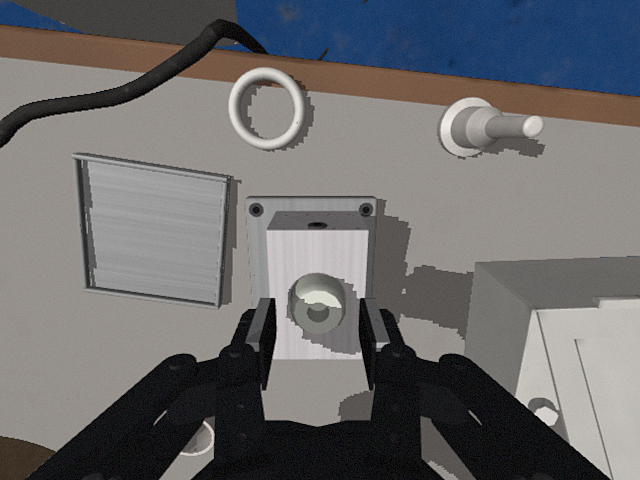

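>>> drive_tool(
  steps=[
    [0,0,0.006,0,0.04],
    [0,0,0.006,0,0.04],
    [0,0,0.004,0,0.04],
    [0,0,0.001,0,0.04],
    [0,0,0,0,0.04],
    [0,0,0,0,0.04],
  ],
)

```text
clock: 18.5
position: [448.6, 62.3, 11.9]
ee_rot: [0.999, 0.05, -0.0, 0.0]
contact_force: [-5.4, 0.1, 16.8]
gripper_width: 40.0
```

>>> drive_tool(
  steps=[
    [0,0,0,0,0.02],
    [0,0,0,0,0.02],
    [0,0,0,0,0.02],
    [0,0,0,0,0.02],
    [0,0,0,0,0.02],
    [0,0,0,0,0.02],
  ],
)

```text
clock: 19.1
position: [450.8, 62.8, 13.4]
ee_rot: [0.999, 0.051, 0.002, -0.0]
contact_force: [-4.0, -0.3, 23.6]
gripper_width: 25.6
```

```bash
python3 snap.py side 11; python3 - <<'E'
import cv2
s=cv2.imread('pics/side11.png'); cv2.imwrite('pics/side11c.png',cv2.resize(s[160:240,270:370],(750,600),interpolation=cv2.INTER_CUBIC))
E
```

```text
19.1 [450.817  62.845  13.362] [-4.019 -0.255 23.564] 25.561884194693796 yaw [0.995 0.102 0.004] [ 0.004  0.    -1.   ] [ 0.498  0.333 -0.633  0.003 -0.601  1.172]
```

View pics/side11c.png

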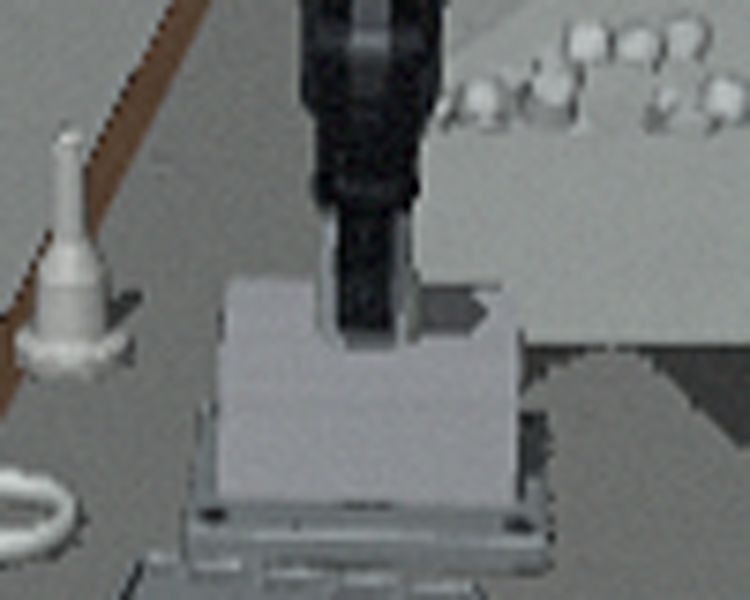

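>>> drive_tool(
  steps=[
    [0,0,0,0,0.04],
    [0,0,-0.001,0,0.04],
    [0,0,-0.002,0,0.04],
    [0,0,-0.002,0,0.04],
    [0,0,0,0,0.04],
    [0,0,0,0,0.04],
  ],
)

```text
clock: 19.75
position: [448.7, 62.4, 15.4]
ee_rot: [0.999, 0.05, -0.0, 0.0]
contact_force: [0.2, 0.4, -0.0]
gripper_width: 39.8
```

```bash
python3 snap.py wrist 12; python3 snap.py side 12; python3 - <<'E'
import cv2
s=cv2.imread('pics/side12.png'); cv2.imwrite('pics/side12c.png',cv2.resize(s[160:240,270:370],(750,600),interpolation=cv2.INTER_CUBIC))
s=cv2.imread('pics/wrist12.png'); cv2.imwrite('pics/w12c.png',cv2.resize(s[180:400,200:440],(654,600),interpolation=cv2.INTER_CUBIC))
E
```

```text
19.75 [448.664  62.351  15.365] [ 0.171  0.407 -0.018] 39.79067297738879 yaw [ 0.995  0.1   -0.001] [-0.001 -0.    -1.   ] [ 0.499  0.329 -0.632 -0.    -0.611  1.172]
19.8 [448.665  62.353  15.367] [-0.302  0.56   0.046] 39.84015558575221 yaw [ 0.995  0.1   -0.001] [-0.001 -0.    -1.   ] [ 0.499  0.329 -0.632 -0.    -0.611  1.172]
```

View pics/side12c.png

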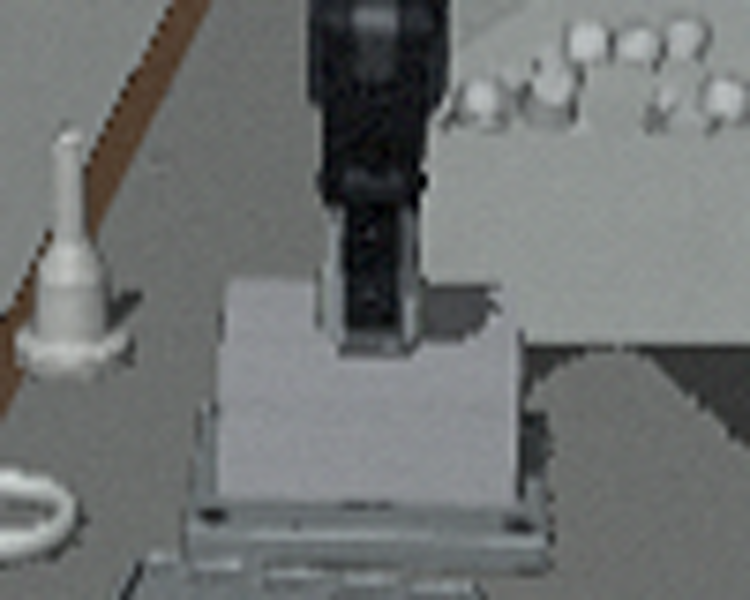

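View pics/w12c.png

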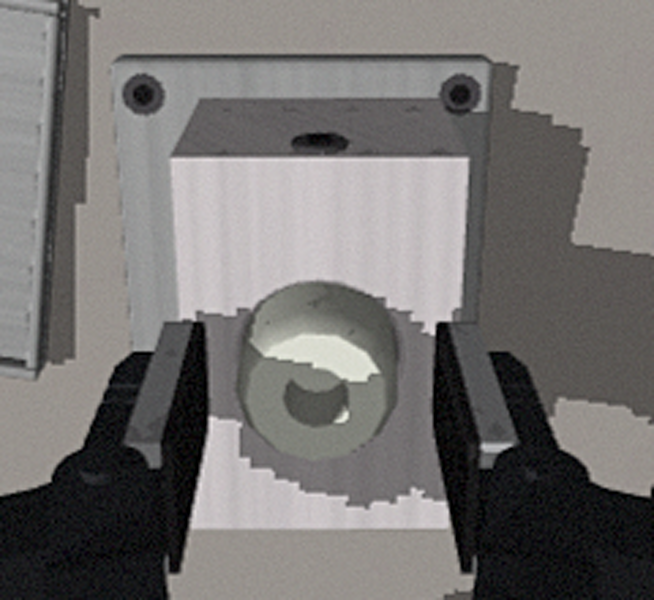

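>>> drive_tool(
  steps=[
    [0,0,0,0,0.02],
    [0,0,0,0,0.02],
    [0,0,0,0,0.02],
    [0,0,0,0,0.02],
    [0,0,0,0,0.02],
    [0,0,0,0,0.02],
  ],
)

```text
clock: 20.45
position: [448.9, 62.5, 15.6]
ee_rot: [0.999, 0.05, -0.0, -0.0]
contact_force: [-0.8, 0.4, -1.1]
gripper_width: 25.0
```

>>> drive_tool(
  steps=[
    [0,0,-0.001,0,0.02],
    [0,0,-0.001,0,0.02],
    [0,0,-0.002,0,0.02],
    [0,0,-0.002,0,0.02],
    [0,0,-0.002,0,0.02],
    [0,0,-0.002,0,0.02],
    [0,0,0,0,0.02],
  ],
)

```text
clock: 21.15
position: [449.2, 62.6, 26.0]
ee_rot: [0.999, 0.05, 0.0, -0.0]
contact_force: [0.1, -0.6, -0.1]
gripper_width: 24.9
```

```bash
python3 snap.py wrist 13; python3 snap.py side 13; python3 - <<'E'
import cv2
s=cv2.imread('pics/side13.png'); cv2.imwrite('pics/side13c.png',cv2.resize(s[160:240,270:370],(750,600),interpolation=cv2.INTER_CUBIC))
s=cv2.imread('pics/wrist13.png'); cv2.imwrite('pics/w13c.png',cv2.resize(s[180:400,200:440],(654,600),interpolation=cv2.INTER_CUBIC))
E
```

```text
21.15 [449.163  62.605  25.981] [ 0.131 -0.592 -0.071] 24.913257176246624 yaw [0.995 0.1   0.001] [ 0.001  0.    -1.   ] [ 0.499  0.31  -0.621  0.    -0.639  1.172]
21.2 [449.067  62.566  25.83 ] [ 0.168  0.511 -0.49 ] 24.84959522384834 yaw [0.995 0.1   0.001] [ 0.  0. -1.] [ 0.499  0.31  -0.621  0.    -0.639  1.172]
```

View pics/side13c.png

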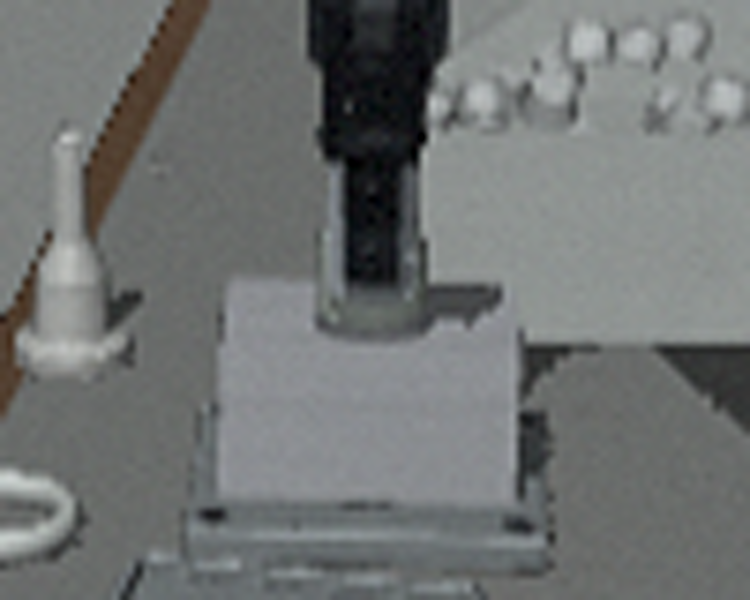

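View pics/w13c.png

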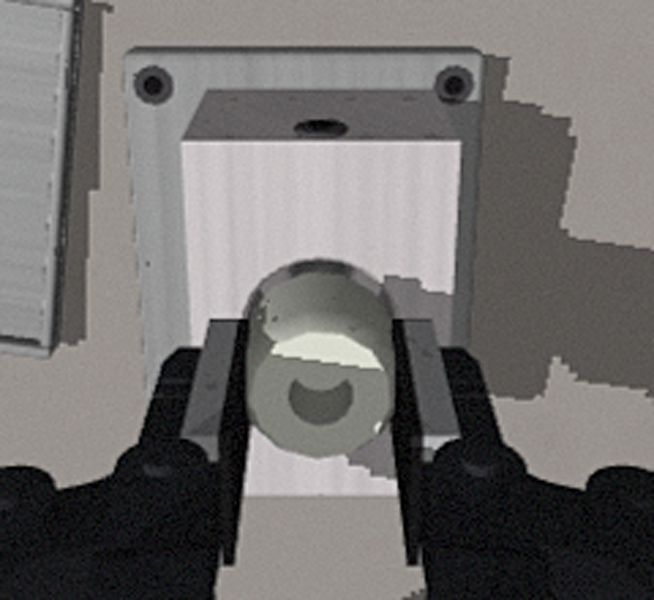

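>>> drive_tool(
  steps=[
    [0,0,-0.004,0,0.02],
    [0,0,-0.008,0,0.02],
    [0,0,-0.012,0,0.02],
    [0,0,-0.012,0,0.02],
    [0,0,0,0,0.02],
    [0,0,0,0,0.02],
  ],
)

```text
clock: 21.85
position: [449.0, 62.6, 61.9]
ee_rot: [0.999, 0.05, 0.0, -0.0]
contact_force: [0.0, -0.6, -1.2]
gripper_width: 25.0
```

```bash
python3 snap.py wrist 14; python3 snap.py side 14; python3 - <<'E'
import cv2
s=cv2.imread('pics/side14.png'); cv2.imwrite('pics/side14c.png',cv2.resize(s[140:240,260:380],(720,600),interpolation=cv2.INTER_CUBIC))
from h import *
ct=cam('top')
t=[(307,190),(366,192),(362,250),(303,247)]
print(np.mean([onz(ct,*q,8) for q in t],0))
E
```

```text
21.85 [448.951  62.597  61.896] [ 0.003 -0.65  -1.245] 24.961646815925086 yaw [0.995 0.1   0.001] [ 0.001  0.001 -1.   ] [ 0.499  0.25  -0.582 -0.    -0.738  1.172]
21.9 [448.601  62.416  61.476] [ 0.373  0.43  -1.244] 24.775164988060318 yaw [ 0.995  0.1   -0.   ] [-0.  0. -1.] [ 0.499  0.251 -0.582 -0.    -0.738  1.172]
[455.942 164.294   8.   ]
```

View pics/side14c.png

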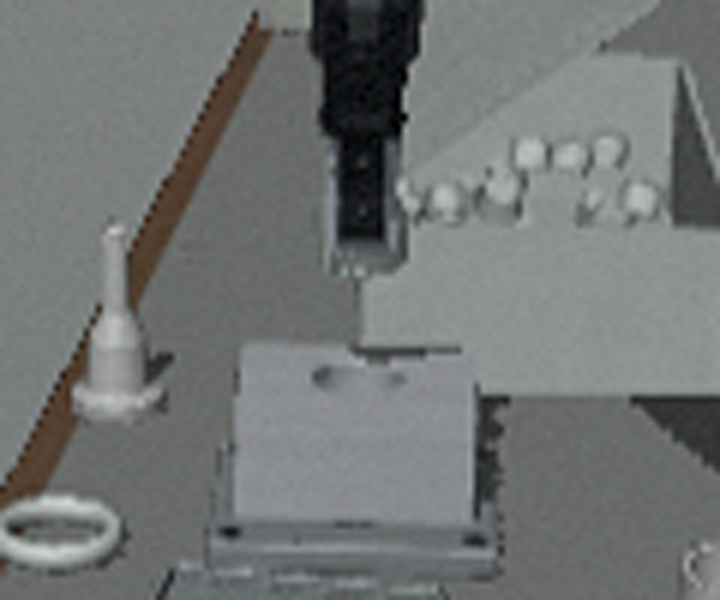

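View pics/wrist14.png

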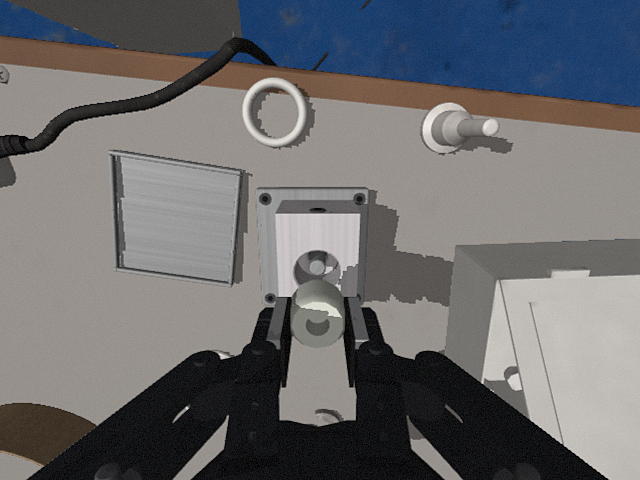

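```bash
python3 - <<'E'
from m import *
import pickle
s=pickle.load(open('pics/wrist14.pkl','rb')); cw=cam("wrist",s);p=s['position'];M=R.from_quat(s['ee_rot']).as_matrix()
q=[(110,152),(243,170),(232,285),(116,270)]
W=[onz(cw,*a,8) for a in q]; print(np.array(W), np.mean(W,0), M.T@(np.mean(W,0)-p))
im=cv2.imread('pics/wrist14.png')
cv2.imwrite('pics/w14c.png',cv2.resize(im[230:360,240:400],(738,600),interpolation=cv2.INTER_CUBIC))
E
```

```text
[[505.097 209.464   8.   ]
 [502.014 119.613   8.   ]
 [413.497 125.777   8.   ]
 [417.401 213.924   8.   ]] [459.502 167.195   8.   ] [  20.878 -102.998   53.965]
```

View pics/w14c.png

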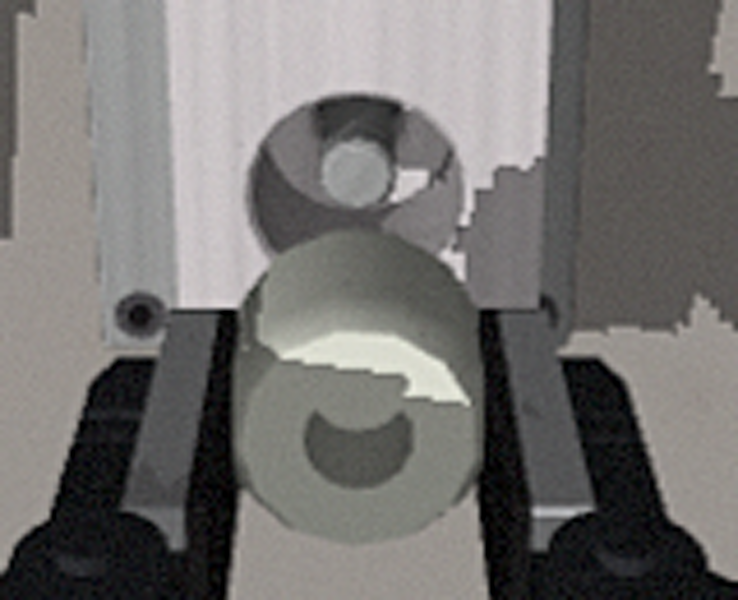

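>>> drive_tool(
  steps=[
    [0.0068,-0.0343,0,0,0.02],
    [0.0068,-0.0343,0,0,0.02],
    [0.0069,-0.0344,0,0,0.02],
    [0,0,0.02,0,0.02],
    [0,0,0.025,0,0.02],
    [0,0,0.02,0,0.02],
    [0,0,0.01,0,0.02],
    [0,0,0.005,0,0.02],
    [0,0,0,0,0.02],
    [0,0,0,0,0.02],
    [0,0,0,0,0.02],
  ],
)

```text
clock: 23.05
position: [459.7, 167.4, -17.5]
ee_rot: [0.999, 0.05, 0.001, -0.001]
contact_force: [0.0, 1.2, -0.4]
gripper_width: 25.3
```

```bash
python3 snap.py side 15; python3 - <<'E'
import cv2
s=cv2.imread('pics/side15.png'); cv2.imwrite('pics/side15c.png',cv2.resize(s[190:270,260:360],(750,600),interpolation=cv2.INTER_CUBIC))
E
```

```text
23.05 [459.654 167.437 -17.525] [ 0.033  1.203 -0.4  ] 25.274619842022084 yaw [0.995 0.1   0.002] [ 0.002  0.001 -1.   ] [ 0.682  0.432 -0.576  0.    -0.561  0.989]
```

View pics/side15c.png

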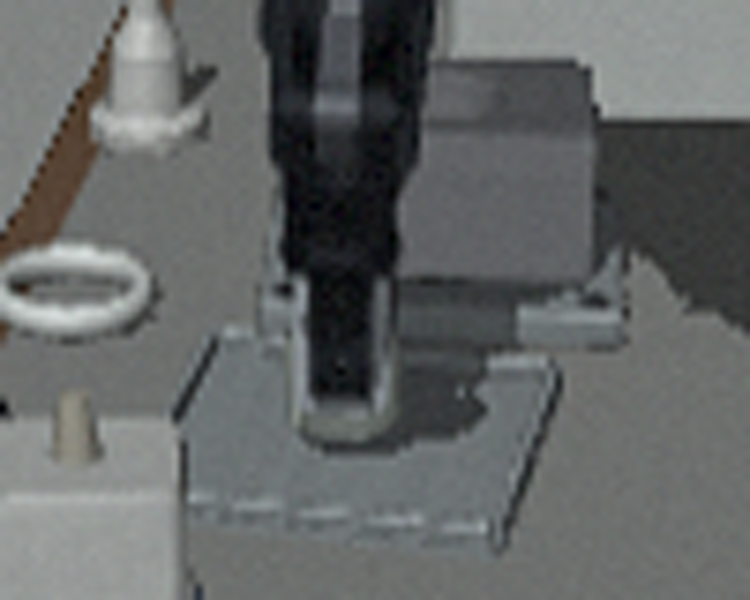

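>>> drive_tool(
  steps=[
    [0,0,0.001,0,0.02],
    [0,0,0.001,0,0.02],
    [0,0,0.001,0,0.02],
    [0,0,0.0005,0,0.02],
    [0,0,0,0,0.02],
    [0,0,0,0,0.02],
  ],
)

```text
clock: 23.7
position: [459.0, 167.0, -21.9]
ee_rot: [0.999, 0.05, -0.0, 0.0]
contact_force: [0.5, 0.1, -0.3]
gripper_width: 24.9
```

>>> drive_tool(
  steps=[
    [0,0,0.0005,0,0.02],
    [0,0,0,0,0.02],
    [0,0,0,0,0.02],
  ],
)

```text
clock: 24.0
position: [459.0, 167.0, -22.4]
ee_rot: [0.999, 0.05, -0.0, 0.0]
contact_force: [0.6, -0.2, -0.9]
gripper_width: 25.0
```

>>> drive_tool(
  steps=[
    [0,0,0.0005,0,0.02],
    [0,0,0,0,0.02],
    [0,0,0,0,0.02],
  ],
)

```text
clock: 24.3
position: [459.0, 167.0, -22.9]
ee_rot: [0.999, 0.05, -0.0, 0.0]
contact_force: [0.3, 1.0, -0.4]
gripper_width: 24.7
```

>>> drive_tool(
  steps=[
    [0,0,0.0005,0,0.02],
    [0,0,0,0,0.02],
    [0,0,0,0,0.02],
  ],
)

```text
clock: 24.6
position: [459.0, 167.0, -23.2]
ee_rot: [0.999, 0.05, 0.0, -0.0]
contact_force: [-1.4, 0.2, 2.9]
gripper_width: 24.8
```

>>> drive_tool(
  steps=[
    [0,0,0.0004,0,0.02],
    [0,0,0,0,0.02],
    [0,0,0,0,0.02],
  ],
)

```text
clock: 24.9
position: [458.9, 167.0, -23.4]
ee_rot: [0.999, 0.05, -0.0, 0.0]
contact_force: [-1.4, -0.1, 5.4]
gripper_width: 24.8
```

>>> drive_tool(
  steps=[
    [0,0,0.0004,0,0.02],
    [0,0,0,0,0.02],
    [0,0,0,0,0.02],
  ],
)

```text
clock: 25.2
position: [458.9, 167.0, -23.5]
ee_rot: [0.999, 0.05, -0.0, 0.0]
contact_force: [-2.7, -0.2, 8.2]
gripper_width: 24.6
```

>>> drive_tool(
  steps=[
    [0,0,-0.0006,0,0.02],
    [0,0,0,0,0.045],
    [0,0,0,0,0.045],
    [0,0,0,0,0.045],
    [0,0,0,0,0.045],
    [0,0,0,0,0.045],
    [0,0,0,0,0.045],
    [0,0,-0.005,0,0.045],
    [0,0,-0.01,0,0.045],
    [0,0,-0.03,0,0.045],
    [0,0,-0.04,0,0.045],
    [-0.04,0,-0.02,0,0.045],
    [-0.03,0,0,0,0.045],
    [0,0,0,0,0.045],
    [0,0,0,0,0.045],
    [0,0,0,0,0.045],
  ],
)

```text
clock: 26.8
position: [390.3, 160.6, 82.0]
ee_rot: [0.999, 0.05, 0.001, -0.0]
contact_force: [-0.0, 0.2, 0.1]
gripper_width: 45.2
```

```bash
python3 snap.py side 16; python3 snap.py wrist 16; python3 snap.py top 16; python3 - <<'E'
import cv2
s=cv2.imread('pics/side16.png'); cv2.imwrite('pics/side16c.png',cv2.resize(s[170:270,260:380],(720,600),interpolation=cv2.INTER_CUBIC))
E
```

```text
26.8 [390.274 160.613  81.978] [-0.028  0.22   0.056] 45.19021757249021 yaw [0.995 0.1   0.001] [ 0.001  0.001 -1.   ] [ 0.779  0.169 -0.627  0.    -0.774  0.892]
26.85 [390.259 160.484  81.645] [-0.837  0.005  0.64 ] 44.76287871555333 yaw [0.995 0.1   0.001] [ 0.001  0.    -1.   ] [ 0.779  0.169 -0.627  0.    -0.774  0.892]
26.9 [390.133 160.331  81.4  ] [ 0.926  0.353 -0.408] 44.91526265491618 yaw [0.995 0.099 0.   ] [ 0. -0. -1.] [ 0.779  0.17  -0.627  0.    -0.774  0.892]
```

View pics/side16c.png

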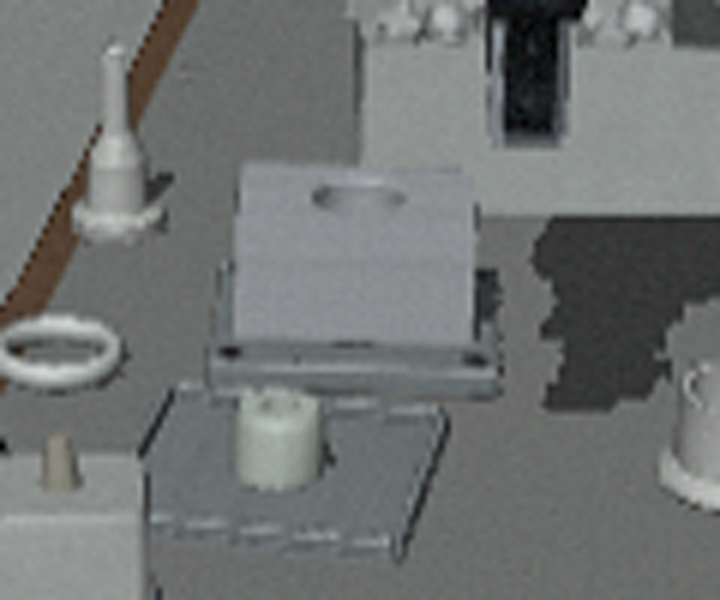

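View pics/wrist16.png

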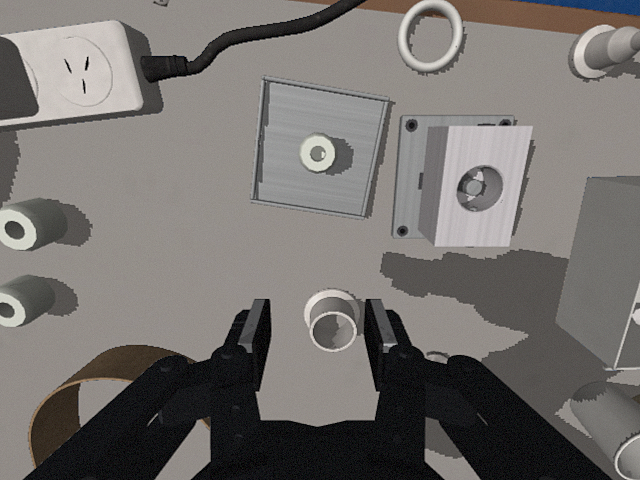

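View pics/top16.png

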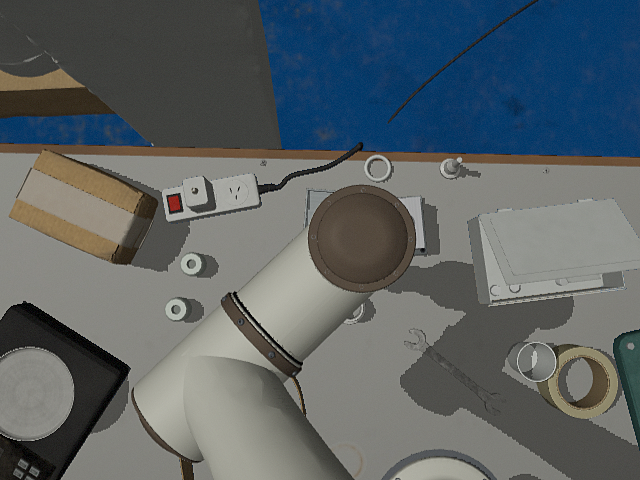

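```bash
python3 - <<'E'
from m import *
import pickle
s=pickle.load(open('pics/wrist16.pkl','rb')); K,C=cam('wrist',s); D=np.load('pics/wrist16.npy')
v,u=np.mgrid[:480,:640]; P=np.stack([(u-K[0,2])/K[0,0]*D,-(v-K[1,2])/K[1,1]*D,-D],-1)@C[:3,:3].T+C[:3,3]
for n,(a,b) in dict(blkL=(447,190),blkTop=(490,140),blkBot=(470,238),blkR=(515,190),insTop=(306,153),plate=(415,180),trayfloor=(350,180),bench=(400,280)).items():
    print(n,np.median(P[b-3:b+4,a-3:a+4].reshape(-1,3),0))
a=cv2.imread('pics/top0.png').astype(int);b=cv2.imread('pics/top16.png').astype(int)
print('ring/nozzle diff',abs(a-b)[150:186,360:395].mean(),abs(a-b)[150:185,436:470].mean())
a=cv2.imread('pics/side0.png').astype(int);b=cv2.imread('pics/side16.png').astype(int)
print('side ring/nozzle diff',abs(a-b)[220:240,255:282].mean(),abs(a-b)[175:210,270:290].mean())
print(arm.read_state()['contact_force'], arm.job_done())
E
```

```text
blkL [446.726  83.815  50.351]
blkTop [479.024  64.909  50.417]
blkBot [416.841  61.402  50.392]
blkR [451.038  40.898  50.291]
insTop [458.673 175.423  25.371]
plate [446.313  93.155  10.258]
trayfloor [440.65  140.555   3.365]
bench [359.414  86.191  -0.126]
ring/nozzle diff 7.122222222222222 6.056582633053221
side ring/nozzle diff 4.158641975308642 4.253809523809524
the job is handed in; nothing more can be done
[-0.04  -0.067 -0.556] None
```

The job is done and handed in at about 27 s of the 72 s allowed. I pressed the block down over the pin until it sat on the stand. Then I lifted the insert out, stood it bevelled end up near the centre of the tray, and moved the arm clear.

**Last checks**
- **Block:** its top reads 50.3–50.4 mm at four points against 50 mm expected, so it sits flat on the stand. The pin can be seen in the hole.
- **Insert:** its top is at 25.4 mm on the tray floor at 3.4 mm, which matches its 22 mm height. It looks upright in the side and wrist views.
- **Nozzle and ring:** they look unmoved in both fixed views, and pixel differences there are at noise level.

**What failed or disagreed**
- **Finger length:** the fingertips sit about 36–45 mm behind the reported TCP, not at it. My first two grasps closed in the air above the block, so I corrected the height from the side and wrist images.
- **Touching the block:** on the first try for the insert, the fingertips pressed on the block's top with about 24 N, so I backed off and gripped again. This was the highest force I read, but I only saw the force at the end of each move.
- **Jaw reading:** the jaws read 25 mm on the 28 mm insert, yet it came out and stood straight.
- **Pushing the insert out:** it showed only about 3 N on the wrist sensor, at the low end of the stated range.

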